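# Open the leaning sample tube

### The arm

A 7-joint arm with a two-finger parallel gripper is mounted at the origin on the work surface. World frame = base frame: x ahead of the robot, y to its left, z up, the work surface at z = 0. Lengths are in m, angles in rad, forces in N, time in s.
With the tool pointing down it reaches from about 0.425 to 0.825 m from the base axis. Payload 3.6 kg.
Tool frame: the origin (TCP) lies at the very end of the fingers, on their centre line; the grasp point (between the pads) lies 19 mm behind it (arm.grip_point_offset is the distance from the TCP to the grasp point, in m); x points along the fingers, y is the direction in which the jaws open and shut, and the axes are right-handed (so a half turn about x gives the same grasp; the last joint's range is limited). The gripper opens to 93 mm and grips with 3 to 60 N. Pads are 15 mm wide; open, the fingers measure 128 mm over their backs; the gripper's body (75 mm by 188 mm) begins 65 mm behind the grasp point.
Start: joints at [1.165, 0.615, -0.013, 1.423, 0.008, 1.103, -0.04], TCP at [0.24, -0.604, 0.219] pointing down, gripper open.
Joint ranges: [-3.12, 3.12], [-0.3, 2.06], [-1.34, 1.32], [0.26, 2.42], [-1.36, 4.5], [0.01, 1.98], [-2.84, 2.84]. Speed limits (rad/s): [2.79, 2.79, 3.14, 3.14, 3.14, 3.14, 3.14].

### API

Orientations are given as a unit quaternion [x, y, z, w].
In Python, from plant import arm, viewer, job gives the robot as it stands.
- The arm moves only by the shell command python3 -m pendant 'ROWS'. ROWS is JSON, a list that holds one entry, the list of rows, each a list of 5 numbers: the closure, from 0 (fully open) to 1 (shut), then the shift along the world's x, y, z in m, then the turn about the world's z in rad. In form: [[[jaw, x, y, z, yaw], ...]]. A call has 1 to 12 rows; each row is the pose to reach, as a shift and turn from the pose commanded when the call began; what a row does not reach only later rows make up. A row lasts 1/12 s, in which the tool goes at most 41.7 mm and 7.16 degrees, less where a joint would pass 70% of its speed; a pose out of reach is approached as far as the arm can. A call with a gripper value outside its range is refused whole. The fingers move at their own pace and stop on an object; the grip force is fixed at half the most. Time passes only in rows, so rows that repeat a pose let the fingers close. It gives the time, the measured TCP pose, the force and the opening at its end, in the units of the state.
- arm.state(): the state, without advancing time (a new reading comes with each control period).
- viewer.snapshot(name): name is "scene" or "top"; returns a dict with "pixels" (420x560x3 uint8, blue, green, red), "camera_matrix" (3x3 intrinsics, pixels), "dist" ([k1, k2, p1, p2, k3] as OpenCV has them; the pictures are not rectified), "eye" and "orientation" of the camera in the world. Camera axes: x right, y down, z forward; pixel columns grow to the right and rows downward; lengths in m; the calibration is good to about 2 mm. A picture is of the moment at which its call begins. There is no depth.
- job.close_job(): hands the job in, once; it reports no verdict.
The state is a dict: "clock": time; "qpos": joint angles; "qvel": joint speeds; "joint_torque": joint torques, N m; "eef_pos": TCP position; "eef_rot": TCP orientation; "wrist_force": force on the tool from outside, world axes, zero at the start; "ft_torque": the same for the moment, N m; "gripper_width": opening from 0.0 (shut) to 1.0 (fully open).
Only numpy, scipy, OpenCV 4.12 (cv2) and the standard library are available. Lean on these libraries where they do the work, as an engineer would, in place of code of your own. Each camera call takes 0.05 s, during which the arm holds its last target.

### The job

Open the large tube that leans in the white foam block: unscrew its cap all the way, lift it clear, and set it down flat, not dropped, on the floor of the shallow steel tray, beside the forceps and vial that lie there. Leave everything else on the bench where it is.

Things in the scene. Friction and masses are not known exactly. Their poses are not given: they have to be found in the camera images.
- cap_center (a point): centre (half-way up, on the axis) of the tube's ribbed round screw cap: 36 mm wide, 17.5 mm high, 20 g, open below; z points out of its flat top along the tube. Right-hand thread: turned anticlockwise (looking at its top) it rises 4.5 mm a turn with light friction and 0.5 mm of play, stays where let go, and is free after 1.75 turns (more does no harm); until then the thread holds it
- tube_mouth (a point): centre of the tube's mouth: top rim of the neck, 15 mm above the lower edge of the cap while this is screwed home. z points out of the tube along its axis, which leans 30 degrees from vertical to the foam block's -x. Below the cap the clear tube is 30 mm thick and stands 55 mm out of the foam; it is held fast and neither turns nor moves
- foam: white foam block, 150 x 130 x 60 mm (x, y, z), fixed; origin: centre of its underside. The large tube comes out of the middle of its top and leans to its -x side, roughly towards the robot. Also fixed in it: two thinner upright tubes with 22 mm caps (at x = +52, y = +-40 mm, tops 128 mm above the bench) and two vials (at y = +-49 mm, 85 mm above the bench)
- tray_floor (a point): middle of the floor (upper face of the bottom, 2 mm above the bench) of a shallow rectangular steel tray, fixed, 170 x 220 mm outside (x, y), rim 14 mm above the bench, walls 2 mm; z up. The forceps and a vial lie on its -y part (y = -100 to -35 mm); its +y part is free
- forceps_mid (a point): bystander: steel forceps, 118 x 15 x 8 mm, lying along x near the tray's -y edge; the point is its middle, 4 mm above what it lies on
- vial_a_mid (a point): bystander: capped cryovial, 47 mm long, 12.6 mm thick, lying in the tray next to the forceps; the point is its middle, on its axis
- vial_b_mid (a point): bystander: an equal cryovial lying on the bench beyond the foam block; its middle
- vial_c_mid (a point): bystander: an equal cryovial lying on the bench beyond the foam block; its middle
- marker_mid (a point): bystander: marker pen, about 130 mm long and 12 mm thick, lying on the bench on the robot's side of the foam block; its middle
- beaker: bystander: glass beaker, 68 mm wide, 90 mm high, standing; origin at the centre of its underside
- jar: bystander: small brown glass jar, 48 mm wide, 75 mm high, standing; origin at the centre of its underside
- cap: the same cap, origin at the centre of its open lower edge
Not all that is in view belongs to the job. Leave any orange or pink look-alike of the cap alone.

How it is judged:
On the way:
1. the cap is off the thread, held by the gripper clear of the tube's mouth (its centre more than 30 mm beyond the mouth along the tube) (z of cap_center in the frame of tube_mouth above 0.03 m and contact force between the fingers and cap above 0.3 N), for 0.2 s.
At the end, for the whole second after the job is handed in: the cap lies flat (either way up, within 7 degrees) on the tray's floor, inside its rim, not upon anything that lies there (centre 6.5 to 11.5 mm above the floor), released and at rest (x of cap_center in the frame of tray_floor between -0.067 and 0.067 m and y of cap_center in the frame of tray_floor between -0.092 and 0.092 m and z of cap_center in the frame of tray_floor between 0.0065 and 0.0115 m and (angle between cap_center's own z axis and vertical below 0.12 rad or angle between cap_center's own z axis and vertical above 3.02 rad) and linear speed of cap below 0.02 m/s and contact force between the fingers and cap below 0.05 N); the robot touches nothing.
It fails at once if the cap falls: out of the fingers it moves faster than 0.7 m/s (a drop of more than about 25 mm) (contact force between the fingers and cap below 0.05 N and linear speed of cap above 0.7 m/s).
It fails at once if a bystander is moved more than 30 mm (distance of any of forceps_mid, vial_a_mid, vial_b_mid, vial_c_mid, marker_mid, beaker, jar from where it was at the start of the episode above 0.03 m).
It also fails if it takes over 72 s, if anything falls off the work surface, if the arm or the gripper's body presses on something with over 40 N, if the wrist force passes 120 N, or if a joint passes its speed limit or range.

## Working session

There is one attempt and no reset: what is moved stays moved. The work goes in short steps, Python scripts to look and compute and a shell command to move; the robot and the scene stay as the last step left them, time stands still between calls to the robot, and variables do not carry over. Pictures are saved under pics/ and viewed, and the job is handed in when it is done.

```bash
ls; mkdir -p pics
python3 - <<'E'
from plant import arm, viewer, job
import cv2
print(arm.state()); print(arm.grip_point_offset)
for n in("scene","top"):
    s=viewer.snapshot(n); cv2.imwrite(f"pics/{n}0.png",s["pixels"]); print(n,s["camera_matrix"],s["dist"],s["eye"],s["orientation"])
E
```

```text
pics
{'clock': 0.0, 'qpos': array([ 1.16551072,  0.61590052, -0.01262037,  1.42486406,  0.00808723,
        1.10341968, -0.04038583]), 'qvel': array([-7.46337184e-04,  1.47068448e-03,  1.36375335e-04, -3.05831634e-05,
       -2.68521158e-04, -2.03690165e-04,  8.97907677e-04]), 'joint_torque': array([ 7.48548100e-04, -4.58941090e+01,  2.08940422e-01, -1.65745175e+01,
       -6.11859933e-02,  2.06119817e-02,  2.19497692e-04]), 'eef_pos': array([ 0.24008833, -0.6031888 ,  0.21750485]), 'eef_rot': array([-0.69427998, -0.13402976,  0.69463415, -0.13226766]), 'wrist_force': array([0.15786691, 0.39801669, 0.15308684]), 'ft_torque': array([-0.02480506,  0.01141479, -0.03053151]), 'gripper_width': 1.0003335381906229}
0.0188
scene [[451.44230234   0.         279.51885342]
 [  0.         451.44230234 206.59232148]
 [  0.           0.           1.        ]] [0.01026014 0.         0.         0.         0.        ] [0.93947913 0.63006596 0.785254  ] [ 0.23725296  0.88940781 -0.37776924 -0.09977562]
top [[546.10118023   0.         283.80112629]
 [  0.         546.10118023 203.80727054]
 [  0.           0.           1.        ]] [-0.14817057  0.          0.          0.          0.        ] [0.36935678 0.05190944 1.40053791] [-0.69717909  0.71159272 -0.06143412  0.06166819]
```

View pics/scene0.png

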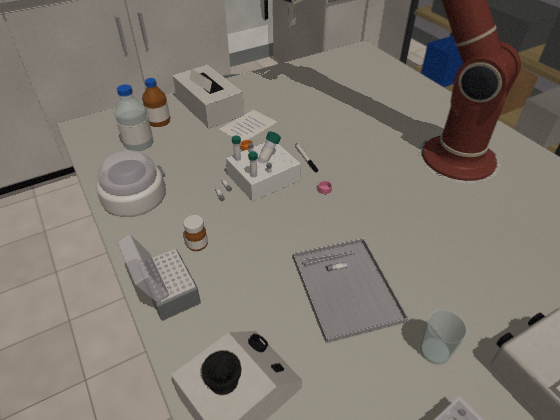

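View pics/top0.png

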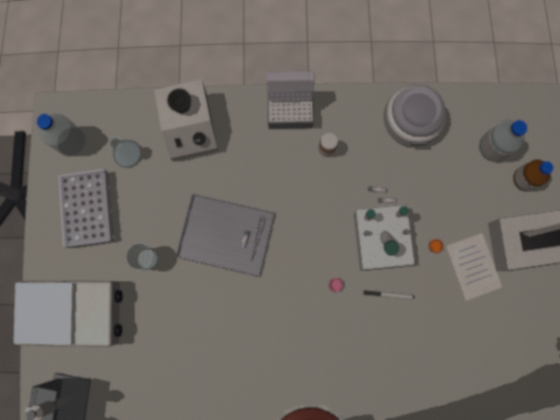

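The scene view shows the green cap of the large leaning tube at (272,140). It shows the foam at about (262,168), the tray at (348,288), the orange look-alike at (246,146) and the pink one at (325,187). In the top view the large green cap is at (391,248), the tray is at (227,235) with its contents to the right, the orange look-alike is at (436,246) and the pink one at (337,285).

Things that could be taken for the cap, by top-view pixel:
- Thin-tube green caps at (370,214) and (403,211)
- Orange cap at (436,246)
- Pink cap at (337,285)
- White jar lid at (329,140)
- Large green cap at (391,248), which I choose because it is on the tube leaning towards the robot

I'll check this choice in a close crop.

Run:
```python
import cv2,numpy as np
a=cv2.imread("pics/scene0.png")[120:205,210:335]; b=cv2.imread("pics/top0.png")[180:310,330:450]
cv2.imwrite("pics/c.png",np.hstack([cv2.resize(a,(400,480),interpolation=cv2.INTER_CUBIC) if 0 else cv2.resize(a,None,fx=3.2,fy=3.2,interpolation=cv2.INTER_CUBIC)[:272], cv2.resize(b,None,fx=3.2,fy=3.2,interpolation=cv2.INTER_CUBIC)[:272]])[:600,:800])
cv2.imwrite("pics/cb.png",cv2.resize(b,None,fx=4.5,fy=4.5,interpolation=cv2.INTER_CUBIC))
cv2.imwrite("pics/ca.png",cv2.resize(a,None,fx=6,fy=6,interpolation=cv2.INTER_CUBIC))
```

```text
(no output)
```

View pics/ca.png

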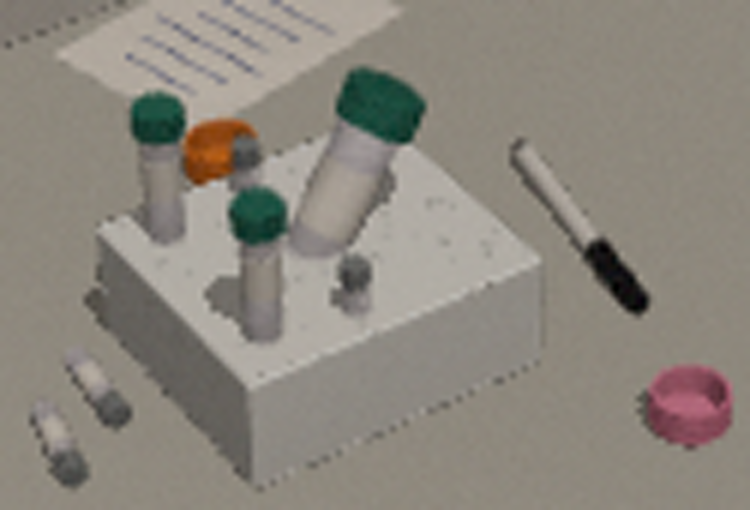

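View pics/cb.png

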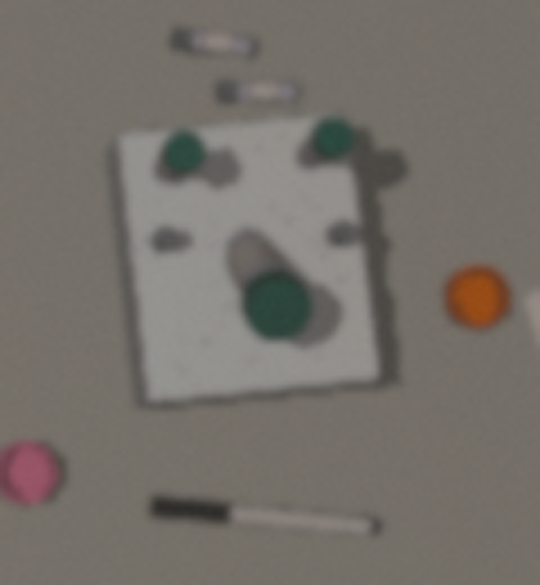

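The crop confirms the choice. The large green cap sits at about scene (273,138) and top (391,248), on the thick tube leaning towards the robot. The orange and pink caps lie loose on the bench. Next I'll measure positions.

```bash
cat > h.py <<'E'
import cv2,numpy as np
from scipy.spatial.transform import Rotation as R
from plant import arm,viewer,job
def ray(s,uv):
    p=cv2.undistortPoints(np.array([[uv]],float),np.array(s["camera_matrix"]),np.array(s["dist"]))[0,0]
    d=R.from_quat(s["orientation"]).apply([p[0],p[1],1]); return np.array(s["eye"]),d/np.linalg.norm(d)
def plane(s,uv,z):
    e,d=ray(s,uv); return e+d*(z-e[2])/d[2]
def tri(s1,u1,s2,u2):
    a,d=ray(s1,u1);b,f=ray(s2,u2)
    t=np.linalg.lstsq(np.c_[d,-f],b-a,rcond=None)[0]
    p,q=a+t[0]*d,b+t[1]*f; return (p+q)/2,np.linalg.norm(p-q)
def blobs(img,lo,hi,amin=8):
    h=cv2.cvtColor(img,cv2.COLOR_BGR2HSV); m=cv2.inRange(h,np.array(lo),np.array(hi))
    n,l,st,c=cv2.connectedComponentsWithStats(m)
    return [(tuple(c[i].round(2)),st[i].tolist()) for i in range(1,n) if st[i][4]>=amin]
def shot(name,tag):
    s=viewer.snapshot(name); cv2.imwrite(f"pics/{tag}.png",s["pixels"]); return s
E
python3 - <<'E'
from h import *
S=shot("scene","s1");T=shot("top","t1")
G=dict(lo=(65,90,20),hi=(95,255,200))
bs=blobs(S["pixels"],**G);bt=blobs(T["pixels"],**G)
print(bs);print(bt)
# foam & tray in top
im=T["pixels"][180:310,330:450]
g=cv2.GaussianBlur(im,(3,3),0)
m=(g.min(axis=2)>148).astype(np.uint8)
print(np.percentile(g.min(axis=2),[10,50,80,95]))
cs,_=cv2.findContours(m,cv2.RETR_EXTERNAL,cv2.CHAIN_APPROX_NONE)
c=max(cs,key=cv2.contourArea);hull=cv2.convexHull(c)
r=cv2.minAreaRect(c);print(r)
q=cv2.boxPoints(r)+[330,180]
P=[plane(T,u,.06) for u in q]
print(q,np.round(P,4)); print([np.linalg.norm(P[i]-P[i-1]) for i in range(4)])
E
```

```text
[((np.float64(272.91), np.float64(137.15)), [266, 132, 15, 12, 120]), ((np.float64(235.72), np.float64(139.47)), [232, 136, 9, 8, 58]), ((np.float64(252.47), np.float64(155.65)), [249, 152, 8, 9, 62])]
[((np.float64(403.5), np.float64(210.32)), [401, 208, 6, 6, 28]), ((np.float64(370.21), np.float64(213.5)), [368, 211, 6, 6, 28]), ((np.float64(390.88), np.float64(247.53)), [386, 243, 11, 11, 57])]
[ 92. 104. 105. 141.]Traceback (most recent call last):
  File "<stdin>", line 12, in <module>
ValueError: max() iterable argument is empty
```

Run:
```python
from h import *
S=shot("scene","s2");T=shot("top","t2")
def green(s):
    i=s["pixels"].astype(int); m=((i[...,1]-i[...,2]>22)&(i[...,1]>=i[...,0]-5)).astype(np.uint8)
    n,l,st,c=cv2.connectedComponentsWithStats(m); return [(c[k],st[k]) for k in range(1,n) if st[k][4]>20]
for s in(S,T):
    for c,st in green(s): print(c.round(2),st)
gs={tuple(c.round()):c for c,_ in green(S)}
import itertools
for c,_ in green(S):
  for d,_ in green(T):
    p,e=tri(S,c,T,d)
    if e<.008: print("tri",c.round(1),d.round(1),p.round(4),round(e,4))
im=T["pixels"][180:310,330:450]
m=(cv2.GaussianBlur(im,(3,3),0).min(axis=2)>124).astype(np.uint8)
cs,_=cv2.findContours(m,cv2.RETR_EXTERNAL,cv2.CHAIN_APPROX_NONE)
c=max(cs,key=cv2.contourArea);r=cv2.minAreaRect(c)
q=cv2.boxPoints(r)+[330,180];P=np.array([plane(T,u,.06) for u in q])
print(q,P.round(4)); print([round(np.linalg.norm(P[i]-P[i-1]),4) for i in range(4)],P.mean(0))
for u in [(193,197),(274,213),(260,273),(178,254),(258,240),(245,240)]: print(u,plane(T,u,.012).round(3))
cv2.imwrite("pics/tray.png",cv2.resize(T["pixels"][185:285,165:290],None,fx=6,fy=6,interpolation=cv2.INTER_CUBIC))
```

```text
[272.9  137.31] [266 132  15  12 124]
[235.69 139.37] [232 135   9   9  62]
[252.75 155.45] [248 151  10  10  71]
[403.91 210.31] [401 208   7   6  35]
[370.48 213.39] [368 210   6   7  33]
[391.02 247.75] [386 243  12  11  87]
tri [272.9 137.3] [391.  247.7] [ 0.4841 -0.2017  0.1148] 0.0014
tri [235.7 139.4] [403.9 210.3] [ 0.5723 -0.2366  0.1184] 0.0024
tri [252.7 155.5] [370.5 213.4] [ 0.5663 -0.1552  0.1197] 0.0027
[[356.46341705 210.17072868]
 [406.29268646 204.63414574]
 [412.76828766 262.91462708]
 [362.93901825 268.45121002]] [[ 0.5856 -0.1309  0.06  ]
 [ 0.597  -0.2574  0.06  ]
 [ 0.4507 -0.2655  0.06  ]
 [ 0.4404 -0.1409  0.06  ]]
[np.float64(0.1455), np.float64(0.127), np.float64(0.1465), np.float64(0.125)] [ 0.51840116 -0.19864796  0.06      ]
(193, 197) [0.637 0.285 0.012]
(274, 213) [0.59  0.076 0.012]
(260, 273) [0.437 0.114 0.012]
(178, 254) [0.489 0.323 0.012]
(258, 240) [0.521 0.118 0.012]
(245, 240) [0.522 0.151 0.012]
```

View pics/tray.png

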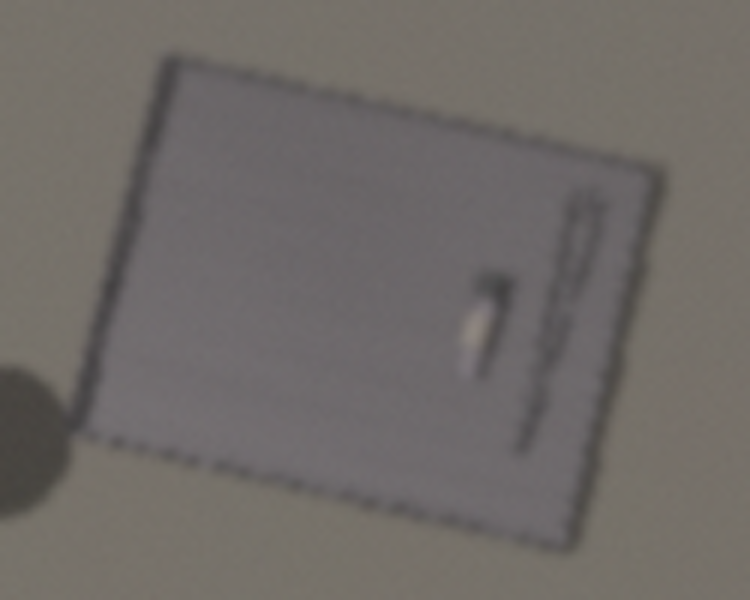

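```bash
cat >> h.py <<'E'
CAP=np.array([.4855,-.2015,.115]); FY=np.radians(4.0)
def info(c=CAP):
    s=arm.state(); r=R.from_quat(s["eef_rot"]); m=r.as_matrix(); jy=m[:,1]
    th=np.degrees(np.arctan2(jy[1],jy[0]))-94; th=(th+90)%180-90
    print("t",round(s["clock"],2),"tcp",s["eef_pos"].round(4),"x",m[:,0].round(3),"jaw rel foam y deg",round(th,1),"q5-7",s["qpos"].round(2),"F",s["wrist_force"].round(1),"w mm",round(93*s["gripper_width"],1),"need",(c-[0,0,.014]-s["eef_pos"]).round(4))
E
python3 -c "from h import *;info()"
```

```text
t 0.3 tcp [ 0.2403 -0.6037  0.2183] x [-0.     0.001 -1.   ] jaw rel foam y deg 17.7 q5-7 [ 1.17  0.62 -0.01  1.42  0.01  1.1  -0.04] F [-0.8 -0.7  0.2] w mm 92.7 need [ 0.2452  0.4022 -0.1173]
```

```bash
python3 -m pendant '[[[0.35,0.035,0.055,0,-0.1],[0.35,0.245,0.402,0,-1.094],[0.35,0.245,0.402,0,-1.094],[0.35,0.245,0.402,0,-1.094],[0.35,0.245,0.402,0,-1.094],[0.35,0.245,0.402,0,-1.094],[0.35,0.245,0.402,0,-1.094],[0.35,0.245,0.402,0,-1.094],[0.35,0.245,0.402,0,-1.094],[0.35,0.245,0.402,0,-1.094],[0.35,0.245,0.402,0,-1.094],[0.35,0.245,0.402,0,-1.094]]]'; python3 -c "from h import *;info()"
```

```text
clock: 1.3
eef_pos: [0.489, -0.1945, 0.2185]
eef_rot: [0.664, -0.243, -0.663, -0.246]
wrist_force: [-0.5, 0.6, 0.3]
gripper_width: 0.648
t 1.3 tcp [ 0.489  -0.1945  0.2185] x [ 0.002  0.004 -1.   ] jaw rel foam y deg -44.4 q5-7 [ 0.19  0.43  0.22  1.79 -0.12  0.94 -1.82] F [-0.5  0.6  0.3] w mm 60.3 need [-0.0035 -0.007  -0.1175]
```

```bash
python3 -m pendant '[[[0.35,0,0,-0.03,0],[0.35,0,0,-0.06,0],[0.35,0,0,-0.09,0],[0.35,0,0,-0.117,0],[0.35,0,0,-0.117,0],[0.35,0,0,-0.117,0]]]'
python3 - <<'E'
from h import *
info()
S=shot("scene","s3");T=shot("top","t3")
a=S["pixels"][90:205,210:335];b=T["pixels"][190:290,345:445]
cv2.imwrite("pics/c3.png",np.hstack([cv2.resize(a,(435,400)),cv2.resize(b,(360,400) if 0 else (360,360)) if 0 else cv2.resize(b,(360,400))]))
E
```

```text
clock: 1.8
eef_pos: [0.4848, -0.2016, 0.101]
eef_rot: [-0.661, 0.247, 0.663, 0.247]
wrist_force: [0.8, -0.9, 0.9]
gripper_width: 0.65
t 1.8 tcp [ 0.4848 -0.2016  0.101 ] x [-0.003  0.001 -1.   ] jaw rel foam y deg -45.0 q5-7 [ 0.23  0.58  0.19  1.92 -0.17  0.66 -1.77] F [ 0.8 -0.9  0.9] w mm 60.4 need [0.0007 0.0001 0.    ]
```

View pics/c3.png

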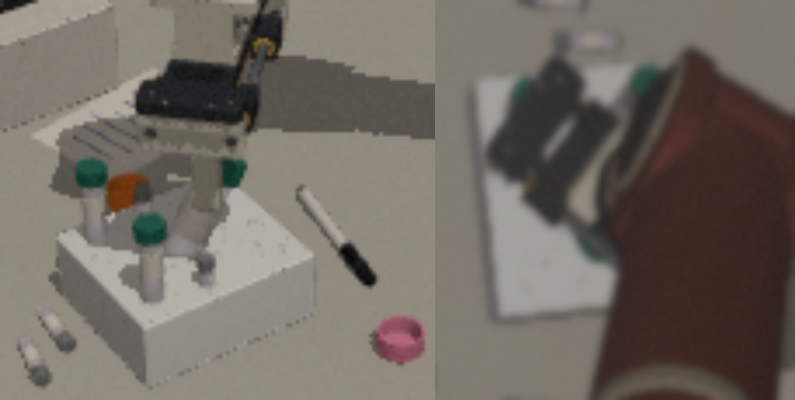

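The fingers straddle the cap, which shows between them at crop (232,172), about scene (277,139). The thin tubes are clear. I'll close the jaws.

```bash
python3 -m pendant '[[[1,0,0,0,0],[1,0,0,0,0],[1,0,0,0,0]]]'; python3 -c "from h import *;info()"; python3 -m pendant '[[[1,0,0,0,0]]]'; python3 -c "from h import *;info()"
```

```text
clock: 2.15
eef_pos: [0.4861, -0.2022, 0.1029]
eef_rot: [0.663, -0.247, -0.661, -0.248]
wrist_force: [0.8, 0.7, 0.2]
gripper_width: 0.482
t 2.15 tcp [ 0.4861 -0.2022  0.1029] x [ 0.003 -0.001 -1.   ] jaw rel foam y deg -45.0 q5-7 [ 0.23  0.58  0.19  1.92 -0.17  0.65 -1.77] F [0.8 0.7 0.2] w mm 44.8 need [-0.0006  0.0007 -0.0019]
clock: 2.23
eef_pos: [0.4871, -0.2009, 0.1027]
eef_rot: [0.664, -0.247, -0.661, -0.248]
wrist_force: [1.2, 2.0, 3.5]
gripper_width: 0.413
t 2.23 tcp [ 0.4871 -0.2009  0.1027] x [ 0.004  0.001 -1.   ] jaw rel foam y deg -44.9 q5-7 [ 0.23  0.58  0.19  1.92 -0.17  0.65 -1.77] F [1.2 2.  3.5] w mm 38.4 need [-0.0016 -0.0006 -0.0017]
```

```bash
python3 -m pendant '[[[1,0,0,0,0.05],[1,0,0,0,0.17],[1,0,0,0,0.29],[1,0,0,0,0.41],[1,0,0,0,0.53],[1,0,0,0.0005,0.65],[1,0,0,0.0005,0.77],[1,0,0,0.0005,0.89],[1,0,0,0.0005,1.01],[1,0,0,0.001,1.13],[1,0,0,0.001,1.25],[1,-0.0005,0,0.001,1.37]]]'; python3 -c "from h import *;info()"; python3 -m pendant '[[[1,0,0,0,0.12],[1,0,0,0,0.2],[1,0,0,0,0.2]]]'
python3 - <<'E'
from h import *
info();S=shot("scene","s4");cv2.imwrite("pics/c4.png",cv2.resize(S["pixels"][90:190,215:335],(720,600),interpolation=cv2.INTER_CUBIC))
E
```

```text
clock: 3.23
eef_pos: [0.4858, -0.1992, 0.1031]
eef_rot: [0.67, 0.23, -0.668, 0.227]
wrist_force: [0.8, 4.6, 0.4]
gripper_width: 0.396
t 3.23 tcp [ 0.4858 -0.1992  0.1031] x [ 0.002  0.004 -1.   ] jaw rel foam y deg 33.7 q5-7 [ 0.49  0.58 -0.22  1.91  0.19  0.67 -0.75] F [0.8 4.6 0.4] w mm 36.8 need [-0.0003 -0.0023 -0.0021]
clock: 3.48
eef_pos: [0.4849, -0.2016, 0.1033]
eef_rot: [0.644, 0.293, -0.643, 0.293]
wrist_force: [-1.6, 2.3, 3.3]
gripper_width: 0.397
t 3.48 tcp [ 0.4849 -0.2016  0.1033] x [ 0.001  0.001 -1.   ] jaw rel foam y deg 45.0 q5-7 [ 0.53  0.59 -0.27  1.91  0.24  0.68 -0.6 ] F [-1.6  2.3  3.3] w mm 36.9 need [ 0.0006  0.0001 -0.0023]
```

View pics/c4.png

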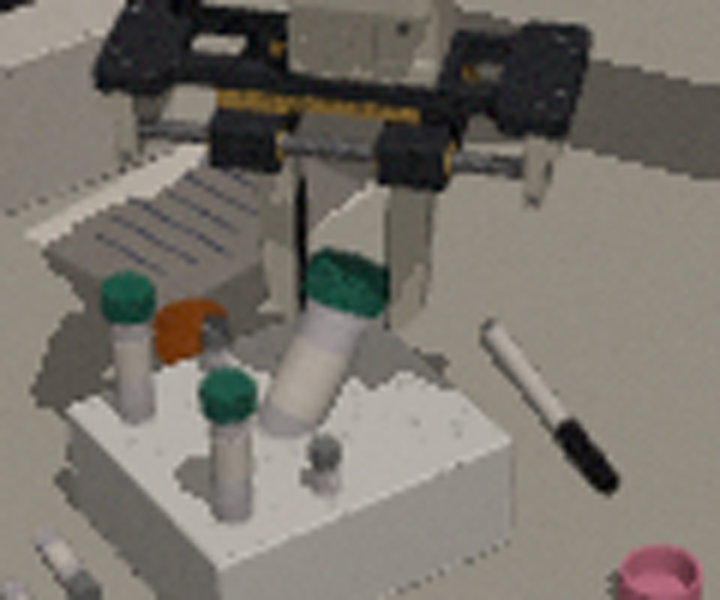

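```bash
python3 -m pendant '[[[0.44,0,0,0,0],[0.44,0,0,0,0],[0.44,0,0,0,-0.12],[0.44,0,0,0,-0.24],[0.44,0,0,0,-0.36],[0.44,0,0,0,-0.48],[0.44,0,0,0,-0.6],[0.44,0,0,0,-0.72],[0.44,0,0,0,-0.84],[0.44,0,0,0,-0.96],[0.44,0,0,0,-1.08],[0.44,0,0,0,-1.2]]]'; python3 -c "from h import *;info()"; python3 -m pendant '[[[0.44,0,0,0,-0.12],[0.44,0,0,0,-0.24],[0.44,0,0,0,-0.37],[1,0,0,0,-0.37],[1,0,0,0,-0.37],[1,0,0,0,-0.37],[1,0,0,0,-0.25],[1,0,0,0,-0.13],[1,0,0,0,0],[1,0,0,0,0.12],[1,0,0,0,0.24],[1,0,0,0,0.36]]]'; python3 -c "from h import *;info();print(arm.state()['ft_torque'])"
```

```text
clock: 4.53
eef_pos: [0.4849, -0.2023, 0.1025]
eef_rot: [0.696, -0.124, -0.696, -0.123]
wrist_force: [-0.1, 1.8, 0.2]
gripper_width: 0.564
t 4.53 tcp [ 0.4849 -0.2023  0.1025] x [-0.    -0.001 -1.   ] jaw rel foam y deg -24.1 q5-7 [ 0.3   0.58  0.08  1.92 -0.07  0.65 -1.5 ] F [-0.1  1.8  0.2] w mm 52.4 need [ 0.0006  0.0008 -0.0015]
clock: 5.53
eef_pos: [0.4857, -0.1999, 0.1024]
eef_rot: [0.708, 0.009, -0.706, 0.007]
wrist_force: [3.8, 4.1, -4.0]
gripper_width: 0.392
t 5.53 tcp [ 0.4857 -0.1999  0.1024] x [ 0.002  0.003 -1.   ] jaw rel foam y deg -2.7 q5-7 [ 0.37  0.58 -0.03  1.92  0.02  0.65 -1.22] F [ 3.8  4.1 -4. ] w mm 36.5 need [-0.0002 -0.0016 -0.0014]
[ 0.53659007 -0.82543669 -0.25023621]
```

```bash
python3 -m pendant '[[[1,0,0,0.0005,0.12],[1,0,0,0.0005,0.24],[1,0,0,0.0005,0.36],[1,0,0,0.0005,0.48],[1,0,0,0.001,0.6],[1,0,0,0.001,0.72],[1,0,0,0.001,0.84],[1,0,0,0.001,0.84],[0.44,0,0,0.001,0.84],[0.44,0,0,0.001,0.84],[0.44,0,0,0.001,0.72],[0.44,0,0,0.001,0.6]]]'; python3 -c "from h import *;info()"
python3 -m pendant '[[[0.44,0,0,0,-0.12],[0.44,0,0,0,-0.24],[0.44,0,0,0,-0.36],[0.44,0,0,0,-0.48],[0.44,0,0,0,-0.6],[0.44,0,0,0,-0.72],[0.44,0,0,0,-0.84],[0.44,0,0,0,-0.96],[0.44,0,0,0,-1.08],[0.44,0,0,0,-1.2],[0.44,0,0,0,-1.33],[0.7,0,0,0,-1.33]]]'
python3 - <<'E'
from h import *
info();S=shot("scene","s5");cv2.imwrite("pics/c5.png",cv2.resize(S["pixels"][90:190,215:335],(720,600),interpolation=cv2.INTER_CUBIC))
E
```

```text
clock: 6.53
eef_pos: [0.4857, -0.2021, 0.1038]
eef_rot: [0.675, 0.212, -0.674, 0.212]
wrist_force: [-0.4, 0.1, -1.2]
gripper_width: 0.555
t 6.53 tcp [ 0.4857 -0.2021  0.1038] x [ 0.002 -0.    -1.   ] jaw rel foam y deg 30.9 q5-7 [ 0.49  0.58 -0.2   1.91  0.18  0.67 -0.78] F [-0.4  0.1 -1.2] w mm 51.6 need [-0.0002  0.0006 -0.0028]
clock: 7.53
eef_pos: [0.4858, -0.2016, 0.1039]
eef_rot: [0.663, -0.248, -0.662, -0.248]
wrist_force: [0.0, 0.2, -0.0]
gripper_width: 0.526
t 7.53 tcp [ 0.4858 -0.2016  0.1039] x [ 0.001 -0.001 -1.   ] jaw rel foam y deg -45.1 q5-7 [ 0.23  0.58  0.19  1.92 -0.17  0.66 -1.77] F [ 0.   0.2 -0. ] w mm 48.9 need [-0.0003  0.0001 -0.0029]
```

View pics/c5.png

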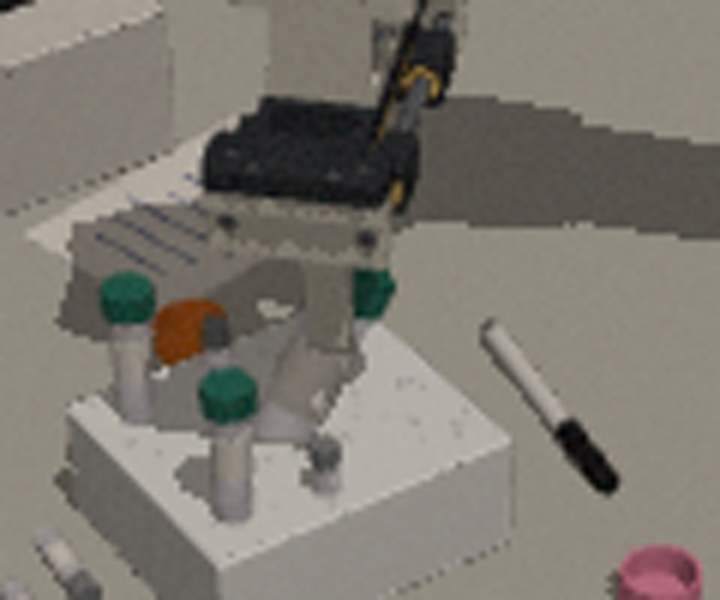

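The scene is unchanged and the cap is partly hidden by a finger, at crop (372,293). I'll continue with the third and fourth strokes, then compare the cap's height from the clear side.

```bash
python3 -m pendant '[[[1,0,0,0,0],[1,0,0,0,0],[1,0,0,0,0.12],[1,0,0,0,0.24],[1,0,0,0,0.36],[1,0,0,0,0.48],[1,0,0,0,0.6],[1,0,0,0.0005,0.72],[1,0,0,0.0005,0.84],[1,0,0,0.0005,0.96],[1,0,0,0.001,1.08],[1,0,0,0.001,1.2]]]';python3 -c "from h import *;info()"
python3 -m pendant '[[[1,0,0,0,0.12],[1,0,0,0,0.24],[1,0,0,0,0.37],[1,0,0,0,0.37],[0.44,0,0,0,0.37],[0.44,0,0,0,0.37],[0.44,0,0,0,0.37]]]'
python3 - <<'E'
from h import *
info();S=shot("scene","s6");cv2.imwrite("pics/c6.png",cv2.resize(S["pixels"][90:190,215:335],(720,600),interpolation=cv2.INTER_CUBIC))
E
```

```text
clock: 8.58
eef_pos: [0.485, -0.2003, 0.104]
eef_rot: [0.686, 0.172, -0.686, 0.17]
wrist_force: [1.3, 4.0, -1.8]
gripper_width: 0.386
t 8.58 tcp [ 0.485  -0.2003  0.104 ] x [ 0.     0.003 -1.   ] jaw rel foam y deg 24.0 q5-7 [ 0.46  0.58 -0.17  1.91  0.14  0.66 -0.87] F [ 1.3  4.  -1.8] w mm 35.9 need [ 0.0005 -0.0012 -0.003 ]
clock: 9.17
eef_pos: [0.485, -0.2028, 0.1048]
eef_rot: [-0.644, -0.292, 0.644, -0.293]
wrist_force: [0.3, -0.5, 0.0]
gripper_width: 0.543
t 9.17 tcp [ 0.485  -0.2028  0.1048] x [ 0.    -0.001 -1.   ] jaw rel foam y deg 44.9 q5-7 [ 0.53  0.59 -0.27  1.91  0.24  0.68 -0.6 ] F [ 0.3 -0.5  0. ] w mm 50.5 need [ 0.0005  0.0013 -0.0038]
```

View pics/c6.png

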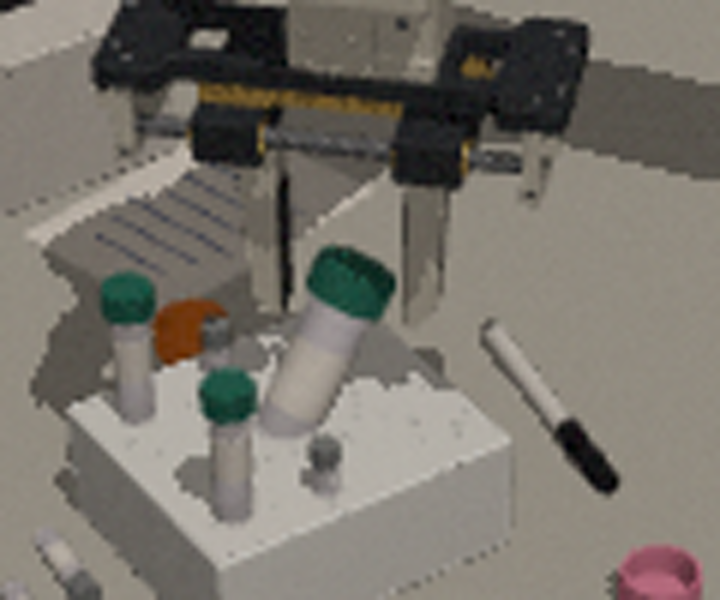

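```bash
cat >> h.py <<'E'
def gcen(im,u=(273,138)):
    i=im.astype(int); m=((i[...,1]-i[...,2]>22)&(i[...,1]>=i[...,0]-5)).astype(np.uint8)
    n,l,st,c=cv2.connectedComponentsWithStats(m); k=min([k for k in range(1,n) if st[k][4]>30],key=lambda k:np.hypot(*(c[k]-u))); return c[k].round(2),st[k].tolist()
E
python3 -c "
from h import *
for n in('s1','s2','s6'): print(n,gcen(cv2.imread(f'pics/{n}.png')))
S=viewer.snapshot('scene')
P=lambda p: cv2.projectPoints(np.array([R.from_quat(S['orientation']).inv().apply(np.array(p)-S['eye'])]),np.zeros(3),np.zeros(3),np.array(S['camera_matrix']),np.array(S['dist']))[0].ravel()
c=np.array(CAP);a=np.array([-.5*np.cos(FY),-.5*np.sin(FY),.866]);print(P(c),P(c+a*.0034)-P(c))"
```

```text
s1 (array([272.9 , 137.23]), [266, 131, 15, 13, 126])
s2 (array([272.9 , 137.31]), [266, 132, 15, 12, 124])
s6 (array([272.9 , 137.02]), [266, 131, 15, 12, 115])
[272.19125095 137.365035  ] [ 0.54577553 -1.1777841 ]
```

Run:
```python
import cv2,numpy as np
o=[cv2.resize(cv2.imread(f"pics/{n}.png")[125:165,255:290],(260,297),interpolation=cv2.INTER_NEAREST) for n in("s2","s4","s6")]
cv2.imwrite("pics/cmp1.png",np.hstack(o))
```

```text
(no output)
```

View pics/cmp1.png

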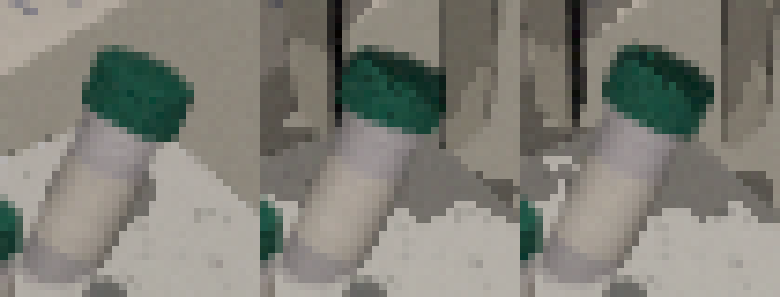

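```bash
cat >> h.py <<'E'
def edge(im):
    # position (px) along the cap axis in the scene view of the green->tube boundary
    d=np.array([.42,-.907]);n=np.array([.907,.42]);c=np.array([272.2,137.4])
    t=np.arange(-20,14,.1);ks=np.arange(-3,3.1,.5)
    X=(c[0]+np.outer(t,[d[0]])+ks*n[0]).astype(np.float32);Y=(c[1]+np.outer(t,[d[1]])+ks*n[1]).astype(np.float32)
    g=cv2.remap(im,X,Y,cv2.INTER_LINEAR).astype(float)
    r=(g[...,1]-g[...,2]).mean(1); lv=r.max()/2 if 0 else 20
    k=np.where(r>lv)[0]; return round(t[k[0]],2),round(t[k[-1]],2)
E
python3 -c "
from h import *
for n in('s1','s2','s4','s6'): print(n,edge(cv2.imread(f'pics/{n}.png')))"
```

```text
s1 (np.float64(-4.3), np.float64(5.4))
s2 (np.float64(-4.3), np.float64(5.4))
s4 (np.float64(-4.0), np.float64(4.6))
s6 (np.float64(-3.9), np.float64(5.3))
```

The lower edge shows only about 1 mm of rise where roughly 3 mm was expected. I'll do one careful stroke with firm closing and compare at the same open pose.

```bash
python3 -m pendant '[[[0.44,0,0,0,-0.12],[0.44,0,0,0,-0.24],[0.44,0,0,0,-0.36],[0.44,0,0,0,-0.48],[0.44,0,0,0,-0.6],[0.44,0,0,0,-0.72],[0.44,0,0,0,-0.84],[0.44,0,0,0,-0.96],[0.44,0,0,0,-1.08],[0.44,0,0,0,-1.2],[0.44,0,0,0,-1.32],[0.44,0,0,0,-1.44]]]'
python3 -m pendant '[[[1,0,0,0,-0.13],[1,0,0,0,-0.13],[1,0,0,0,-0.13],[1,0,0,0,-0.13]]]';python3 -c "
from h import *;info();print(arm.state()['ft_torque'].round(2))"
python3 -m pendant '[[[1,0,0,0,0.12],[1,0,0,0,0.24],[1,0,0,0,0.36],[1,0,0,0,0.48]]]';python3 -c "
from h import *;info();print(arm.state()['ft_torque'].round(2))"
python3 -m pendant '[[[1,0,0,0,0.12],[1,0,0,0,0.24],[1,0,0,0,0.36],[1,0,0,0,0.48],[1,0,0,0,0.48]]]';python3 -c "
from h import *;info();print(arm.state()['ft_torque'].round(2))
S=shot('scene','s7');print(gcen(S['pixels']),edge(S['pixels']))"
python3 -m pendant '[[[1,0,0,0,0.12],[1,0,0,0,0.24],[1,0,0,0,0.36],[1,0,0,0,0.48],[1,0,0,0,0.61],[1,0,0,0,0.61]]]';python3 -c "
from h import *;info();print(arm.state()['ft_torque'].round(2))"
python3 -m pendant '[[[0.44,0,0,0,0],[0.44,0,0,0,0],[0.44,0,0,0,0]]]';python3 -c "
from h import *;info()
S=shot('scene','s8');print(gcen(S['pixels']),edge(S['pixels']))"
```

```text
clock: 10.27
eef_pos: [0.4851, -0.2021, 0.1048]
eef_rot: [0.677, -0.206, -0.676, -0.206]
wrist_force: [-0.2, 0.3, -0.8]
gripper_width: 0.56
clock: 10.6
eef_pos: [0.4862, -0.2005, 0.105]
eef_rot: [0.663, -0.245, -0.662, -0.247]
wrist_force: [1.3, 3.1, 0.7]
gripper_width: 0.399
t 10.6 tcp [ 0.4862 -0.2005  0.105 ] x [ 0.002  0.001 -1.   ] jaw rel foam y deg -44.7 q5-7 [ 0.23  0.58  0.18  1.92 -0.17  0.66 -1.77] F [1.3 3.1 0.7] w mm 37.1 need [-0.0007 -0.001  -0.004 ]
[ 0.79 -0.41  0.01]
clock: 10.93
eef_pos: [0.4857, -0.2009, 0.1047]
eef_rot: [0.703, -0.08, -0.702, -0.081]
wrist_force: [3.0, 3.3, -3.0]
gripper_width: 0.399
t 10.93 tcp [ 0.4857 -0.2009  0.1047] x [ 0.002  0.002 -1.   ] jaw rel foam y deg -17.1 q5-7 [ 0.32  0.57  0.04  1.91 -0.04  0.65 -1.41] F [ 3.   3.3 -3. ] w mm 37.1 need [-0.0002 -0.0006 -0.0037]
[ 0.65 -0.56 -0.16]
clock: 11.35
eef_pos: [0.4855, -0.2007, 0.1043]
eef_rot: [0.702, 0.089, -0.701, 0.088]
wrist_force: [2.0, 3.8, -3.4]
gripper_width: 0.379
t 11.35 tcp [ 0.4855 -0.2007  0.1043] x [ 0.002  0.002 -1.   ] jaw rel foam y deg 10.3 q5-7 [ 0.42  0.57 -0.1   1.91
[... 261 characters left out ...]
44, -0.292]
wrist_force: [-2.6, 4.8, 2.5]
gripper_width: 0.399
t 11.9 tcp [ 0.4838 -0.2017  0.1046] x [-0.002  0.001 -1.   ] jaw rel foam y deg 45.0 q5-7 [ 0.54  0.59 -0.27  1.91  0.24  0.68 -0.6 ] F [-2.6  4.8  2.5] w mm 37.1 need [ 0.0017  0.0002 -0.0036]
[ 0.47  0.13 -0.21]
clock: 12.15
eef_pos: [0.4849, -0.2033, 0.1047]
eef_rot: [-0.644, -0.292, 0.644, -0.293]
wrist_force: [-0.0, 0.2, 0.1]
gripper_width: 0.547
t 12.15 tcp [ 0.4849 -0.2033  0.1047] x [ 0.    -0.002 -1.   ] jaw rel foam y deg 44.9 q5-7 [ 0.53  0.59 -0.27  1.91  0.24  0.68 -0.6 ] F [-0.   0.2  0.1] w mm 50.9 need [ 0.0006  0.0018 -0.0037]
(array([273.1 , 136.89]), [266, 131, 15, 12, 116]) (np.float64(-3.7), np.float64(5.4))
```

```bash
cat >> h.py <<'E'
def prof(im,hw=3):
    d=np.array([.42,-.907]);n=np.array([.907,.42]);c=np.array([272.2,137.4])
    t=np.arange(-14,14,.1);ks=np.arange(-hw,hw+.1,.5)
    X=(c[0]+np.outer(t,[d[0]])+ks*n[0]).astype(np.float32);Y=(c[1]+np.outer(t,[d[1]])+ks*n[1]).astype(np.float32)
    g=cv2.remap(im,X,Y,cv2.INTER_LINEAR).astype(float).mean(1)
    r=(g[:,1]-g[:,2])/(g[:,1]+g[:,2]); k=np.where(r>.2)[0]; return t[k[0]].round(2),t[k[-1]].round(2)
E
python3 - <<'E'
from h import *
for n in('s1','s2','s4','s6','s8'):
    im=cv2.imread(f'pics/{n}.png');print(n,prof(im),prof(im,2),prof(im,4))
o=[cv2.resize(cv2.imread(f"pics/{n}.png")[125:165,255:290],(260,297),interpolation=cv2.INTER_NEAREST) for n in("s2","s6","s8")]
cv2.imwrite("pics/cmp2.png",np.hstack(o))
E
```

```text
s1 (np.float64(-4.1), np.float64(5.2)) (np.float64(-4.1), np.float64(5.2)) (np.float64(-4.0), np.float64(5.1))
s2 (np.float64(-4.0), np.float64(5.2)) (np.float64(-4.0), np.float64(5.2)) (np.float64(-4.0), np.float64(5.1))
s4 (np.float64(-3.7), np.float64(4.8)) (np.float64(-3.8), np.float64(4.9)) (np.float64(-3.7), np.float64(4.7))
s6 (np.float64(-3.6), np.float64(5.4)) (np.float64(-3.6), np.float64(5.5)) (np.float64(-3.6), np.float64(5.3))
s8 (np.float64(-3.4), np.float64(5.5)) (np.float64(-3.5), np.float64(5.6)) (np.float64(-3.4), np.float64(5.5))
```

View pics/cmp2.png

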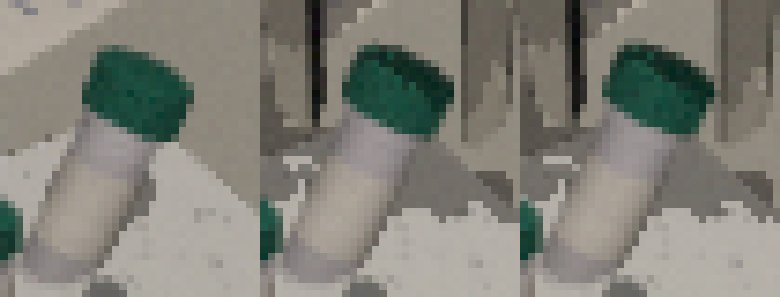

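The loss has a geometric cause. With the tips 12–14 mm below the cap's centre and the jaws 45° off, one fingertip bears on the leaning tube instead of the cap. I'll hold higher, with the tips about 6 mm below the centre, and repeat.

```bash
python3 -m pendant '[[[0.44,0,0,0.006,-0.12],[0.44,0,0,0.006,-0.24],[0.44,0,0,0.006,-0.36],[0.44,0,0,0.006,-0.48],[0.44,0,0,0.006,-0.6],[0.44,0,0,0.006,-0.72],[0.44,0,0,0.006,-0.84],[0.44,0,0,0.006,-0.96],[0.44,0,0,0.006,-1.08],[0.44,0,0,0.006,-1.2],[0.44,0,0,0.006,-1.32],[0.44,0,0,0.006,-1.44]]]'
python3 -m pendant '[[[0.44,0,0,0,-0.12],[1,0,0,0,-0.24],[1,0,0,0,-0.24],[1,0,0,0,-0.24],[1,0,0,0,-0.24]]]';python3 -c "
from h import *;info();print(arm.state()['ft_torque'].round(2))"
python3 -m pendant '[[[1,0,0,0,0.12],[1,0,0,0,0.24],[1,0,0,0,0.36],[1,0,0,0,0.48],[1,0,0,0,0.6],[1,0,0,0,0.72],[1,0,0,0,0.84]]]';python3 -c "
from h import *;info();print(arm.state()['ft_torque'].round(2))"
python3 -m pendant '[[[1,0,0,0,0.12],[1,0,0,0,0.24],[1,0,0,0,0.36],[1,0,0,0,0.48],[1,0,0,0,0.6],[1,0,0,0,0.72],[1,0,0,0,0.84],[1,0,0,0,0.84],[0.44,0,0,0,0.84],[0.44,0,0,0,0.84],[0.44,0,0,0,0.84]]]';python3 -c "
from h import *;info()
S=shot('scene','s9');print(gcen(S['pixels']),edge(S['pixels']),prof(S['pixels']))"
```

```text
clock: 13.2
eef_pos: [0.4851, -0.2025, 0.1108]
eef_rot: [0.677, -0.207, -0.676, -0.206]
wrist_force: [0.2, -0.3, 0.1]
gripper_width: 0.561
clock: 13.62
eef_pos: [0.4852, -0.2019, 0.1109]
eef_rot: [0.648, -0.283, -0.648, -0.283]
wrist_force: [-0.1, 0.1, 1.2]
gripper_width: 0.406
t 13.62 tcp [ 0.4852 -0.2019  0.1109] x [ 0.001 -0.    -1.   ] jaw rel foam y deg -51.1 q5-7 [ 0.21  0.57  0.21  1.91 -0.18  0.68 -1.86] F [-0.1  0.1  1.2] w mm 37.7 need [ 0.0003  0.0004 -0.0099]
[ 0.23 -0.03 -0.01]
clock: 14.2
eef_pos: [0.4871, -0.2013, 0.1104]
eef_rot: [0.709, 0.008, -0.705, 0.007]
wrist_force: [5.4, 2.2, -4.4]
gripper_width: 0.389
t 14.2 tcp [ 0.4871 -0.2013  0.1104] x [ 0.005  0.001 -1.   ] jaw rel foam y deg -2.8 q5-7 [ 0.38  0.56 -0.04  1.91  0.03  0.67 -1.23] F [ 5.4  2.2 -4.4] w mm 36.2 need [-0.0016 -0.0002 -0.0094]
[ 0.34 -1.18 -0.41]
clock: 15.12
eef_pos: [0.485, -0.2031, 0.1107]
eef_rot: [-0.644, -0.292, 0.644, -0.294]
wrist_force: [-0.2, -0.1, 0.7]
gripper_width: 0.545
t 15.12 tcp [ 0.485  -0.2031  0.1107] x [ 0.001 -0.002 -1.   ] jaw rel foam y deg 44.9 q5-7 [ 0.54  0.58 -0.28  1.9   0.24  0.69 -0.6 ] F [-0.2 -0.1  0.7] w mm 50.7 need [ 0.0005  0.0016 -0.0097]
(array([273.24, 136.7 ]), [267, 131, 14, 12, 113]) (np.float64(-3.4), np.float64(5.7)) (np.float64(-3.1), np.float64(5.8))
```

Transmission is much better, at about 0.8 mm for that stroke. I'll continue with wider strokes of ±58°.

```bash
python3 -m pendant '[[[0.44,0,0,0.001,-0.12],[0.44,0,0,0.001,-0.24],[0.44,0,0,0.001,-0.36],[0.44,0,0,0.001,-0.48],[0.44,0,0,0.001,-0.6],[0.44,0,0,0.001,-0.72],[0.44,0,0,0.001,-0.84],[0.44,0,0,0.001,-0.96],[0.44,0,0,0.001,-1.08],[0.44,0,0,0.001,-1.2],[0.44,0,0,0.001,-1.32],[0.44,0,0,0.001,-1.44]]]'
python3 -m pendant '[[[0.44,0,0,0,-0.12],[0.44,0,0,0,-0.24],[1,0,0,0,-0.36],[1,0,0,0,-0.36],[1,0,0,0,-0.36],[1,0,0,0,-0.36],[1,0,0,0,-0.24],[1,0,0,0,-0.12],[1,0,0,0,0],[1,0,0,0,0.12],[1,0,0,0,0.24],[1,0,0,0,0.36]]]';python3 -c "
from h import *;info();print(arm.state()['ft_torque'].round(2))"
python3 -m pendant '[[[1,0,0,0,0.12],[1,0,0,0,0.24],[1,0,0,0,0.36],[1,0,0,0,0.48],[1,0,0,0.0005,0.6],[1,0,0,0.0005,0.72],[1,0,0,0.0005,0.84],[1,0,0,0.0005,0.96],[1,0,0,0.0005,1.08],[1,0,0,0.0005,1.2],[1,0,0,0.0005,1.32],[1,0,0,0.0005,1.32]]]';python3 -c "
from h import *;info();print(arm.state()['ft_torque'].round(2))"
python3 -m pendant '[[[0.44,0,0,0.0005,0],[0.44,0,0,0.0005,0],[0.44,0,0,0.0005,-0.12],[0.44,0,0,0.0005,-0.24]]]';python3 -c "
from h import *;info()
S=shot('scene','s10');print(gcen(S['pixels']),edge(S['pixels']),prof(S['pixels']))"
```

```text
clock: 16.17
eef_pos: [0.4851, -0.2026, 0.1118]
eef_rot: [0.677, -0.206, -0.676, -0.206]
wrist_force: [1.0, -0.2, -0.3]
gripper_width: 0.56
clock: 17.17
eef_pos: [0.4852, -0.2022, 0.1117]
eef_rot: [0.703, -0.078, -0.702, -0.078]
wrist_force: [-1.7, 0.7, 1.8]
gripper_width: 0.397
t 17.17 tcp [ 0.4852 -0.2022  0.1117] x [ 0.001  0.    -1.   ] jaw rel foam y deg -16.6 q5-7 [ 0.33  0.56  0.03  1.91 -0.03  0.67 -1.41] F [-1.7  0.7  1.8] w mm 36.9 need [ 0.0003  0.0007 -0.0107]
[ 0.07  0.2  -0.45]
clock: 18.17
eef_pos: [0.4883, -0.1908, 0.112]
eef_rot: [0.606, 0.375, -0.597, 0.368]
wrist_force: [3.7, 17.7, -2.0]
gripper_width: 0.354
t 18.17 tcp [ 0.4883 -0.1908  0.112 ] x [ 0.006  0.015 -1.   ] jaw rel foam y deg 59.4 q5-7 [ 0.58  0.58 -0.36  1.9   0.28  0.7  -0.41] F [ 3.7 17.7 -2. ] w mm 32.9 need [-0.0028 -0.0107 -0.011 ]
[ 3.61 -1.21 -0.1 ]
clock: 18.5
eef_pos: [0.4848, -0.2028, 0.1126]
eef_rot: [0.644, 0.291, -0.644, 0.292]
wrist_force: [0.3, 0.1, 0.4]
gripper_width: 0.545
t 18.5 tcp [ 0.4848 -0.2028  0.1126] x [ 0. -0. -1.] jaw rel foam y deg 44.7 q5-7 [ 0.54  0.57 -0.28  1.9   0.24  0.7  -0.6 ] F [0.3 0.1 0.4] w mm 50.7 need [ 0.0007  0.0013 -0.0116]
(array([273.44, 136.37]), [267, 130, 14, 13, 114]) (np.float64(-3.1), np.float64(5.8)) (np.float64(-2.8), np.float64(6.0))
```

The last 15° slid sideways on the cap, so I'll go back to ±45° and shift 1.5 mm in +y and 1 mm in −x to recentre.

```bash
python3 -m pendant '[[[0.44,-0.001,0.0015,0.0005,-0.12],[0.44,-0.001,0.0015,0.0005,-0.24],[0.44,-0.001,0.0015,0.0005,-0.36],[0.44,-0.001,0.0015,0.0005,-0.48],[0.44,-0.001,0.0015,0.0005,-0.6],[0.44,-0.001,0.0015,0.0005,-0.72],[0.44,-0.001,0.0015,0.0005,-0.84],[0.44,-0.001,0.0015,0.0005,-0.96],[0.44,-0.001,0.0015,0.0005,-1.08],[0.44,-0.001,0.0015,0.0005,-1.2],[0.44,-0.001,0.0015,0.0005,-1.32],[0.44,-0.001,0.0015,0.0005,-1.44]]]'
python3 -m pendant '[[[0.44,0,0,0,-0.12],[1,0,0,0,-0.24],[1,0,0,0,-0.24],[1,0,0,0,-0.24],[1,0,0,0,-0.24],[1,0,0,0,-0.12],[1,0,0,0,0],[1,0,0,0,0.12],[1,0,0,0,0.24],[1,0,0,0,0.36],[1,0,0,0,0.48],[1,0,0,0,0.6]]]';python3 -c "
from h import *;info();print(arm.state()['ft_torque'].round(2))"
python3 -m pendant '[[[1,0,0,0,0.12],[1,0,0,0,0.24],[1,0,0,0,0.36],[1,0,0,0,0.48],[1,0,0,0.0005,0.6],[1,0,0,0.0005,0.72],[1,0,0,0.0005,0.84],[1,0,0,0.0005,0.84]]]';python3 -c "
from h import *;info();print(arm.state()['ft_torque'].round(2))"
python3 -m pendant '[[[0.44,0,0,0,0],[0.44,0,0,0,0]]]';python3 -c "
from h import *;info()
S=shot('scene','s11');print(gcen(S['pixels']),edge(S['pixels']),prof(S['pixels']))"
```

```text
clock: 19.55
eef_pos: [0.4839, -0.2012, 0.1133]
eef_rot: [0.677, -0.205, -0.677, -0.205]
wrist_force: [-0.1, -0.4, -0.7]
gripper_width: 0.557
clock: 20.55
eef_pos: [0.4844, -0.2011, 0.1128]
eef_rot: [0.708, 0.007, -0.706, 0.007]
wrist_force: [-1.6, 0.7, 1.1]
gripper_width: 0.39
t 20.55 tcp [ 0.4844 -0.2011  0.1128] x [ 0.002 -0.    -1.   ] jaw rel foam y deg -2.8 q5-7 [ 0.38  0.56 -0.04  1.91  0.03  0.67 -1.23] F [-1.6  0.7  1.1] w mm 36.3 need [ 0.0011 -0.0004 -0.0118]
[-0.1   0.48 -0.29]
clock: 21.22
eef_pos: [0.4838, -0.1993, 0.1133]
eef_rot: [0.644, 0.295, -0.643, 0.293]
wrist_force: [0.4, 3.8, -2.6]
gripper_width: 0.399
t 21.22 tcp [ 0.4838 -0.1993  0.1133] x [ 0.     0.003 -1.   ] jaw rel foam y deg 45.1 q5-7 [ 0.54  0.57 -0.29  1.9   0.23  0.7  -0.59] F [ 0.4  3.8 -2.6] w mm 37.1 need [ 0.0017 -0.0022 -0.0123]
[ 0.5  -0.22 -0.33]
clock: 21.38
eef_pos: [0.4839, -0.2011, 0.1138]
eef_rot: [-0.644, -0.293, 0.644, -0.293]
wrist_force: [0.9, 0.1, 0.9]
gripper_width: 0.492
t 21.38 tcp [ 0.4839 -0.2011  0.1138] x [ 0.    -0.001 -1.   ] jaw rel foam y deg 45.0 q5-7 [ 0.54  0.57 -0.28  1.9   0.24  0.7  -0.6 ] F [0.9 0.1 0.9] w mm 45.7 need [ 0.0016 -0.0004 -0.0128]
(array([273.43, 136.29]), [267, 130, 14, 13, 112]) (np.float64(-3.0), np.float64(6.0)) (np.float64(-2.7), np.float64(6.2))
```

Rise per stroke is still weak: axial slip at the pads is greatest near 0°. It vanishes with the jaws in the plane of the lean, so I'll try a stroke from +45° to +135° with tips about 3 mm below the centre.

```bash
python3 -m pendant '[[[0.5,0,0.0005,0.0015,0],[1,0,0.0005,0.0015,0],[1,0,0.0005,0.0015,0],[1,0,0.0005,0.0015,0],[1,0,0.0005,0.0015,0.12],[1,0,0.0005,0.0015,0.24],[1,0,0.0005,0.0015,0.36],[1,0,0.0005,0.0015,0.48],[1,0,0.0005,0.0015,0.6],[1,0,0.0005,0.0015,0.72]]]';python3 -c "
from h import *;info();print(arm.state()['ft_torque'].round(2))"
python3 -m pendant '[[[1,0,0,0,0.12],[1,0,0,0,0.24],[1,0,0,0,0.36],[1,0,0,0,0.48],[1,0,0,0.0005,0.6],[1,0,0,0.0005,0.72],[1,0,0,0.0005,0.84],[1,0,0,0.0005,0.84]]]';python3 -c "
from h import *;info();print(arm.state()['ft_torque'].round(2))"
python3 -m pendant '[[[0.44,0,0,0,0],[0.44,0,0,0,0]]]';python3 -c "
from h import *;info()
S=shot('scene','s12');print(gcen(S['pixels']),edge(S['pixels']),prof(S['pixels']))
cv2.imwrite('pics/c12.png',cv2.resize(S['pixels'][90:190,215:335],(720,600),interpolation=cv2.INTER_CUBIC))"
```

```text
clock: 22.27
eef_pos: [0.482, -0.199, 0.1151]
eef_rot: [0.498, 0.503, -0.499, 0.5]
wrist_force: [-4.0, 2.5, 3.7]
gripper_width: 0.4
t 22.27 tcp [ 0.482  -0.199   0.1151] x [-0.004  0.002 -1.   ] jaw rel foam y deg 86.3 q5-7 [ 0.67  0.6  -0.49  1.9   0.4   0.75 -0.04] F [-4.   2.5  3.7] w mm 37.2 need [ 0.0035 -0.0025 -0.0141]
[ 0.47  0.72 -0.81]
clock: 22.93
eef_pos: [0.4827, -0.2029, 0.1152]
eef_rot: [0.25, 0.661, -0.253, 0.66]
wrist_force: [-1.5, -4.6, -0.0]
gripper_width: 0.4
t 22.93 tcp [ 0.4827 -0.2029  0.1152] x [-0.003 -0.003 -1.   ] jaw rel foam y deg -45.7 q5-7 [ 0.82  0.65 -0.72  1.89  0.59  0.82  0.62] F [-1.5 -4.6 -0. ] w mm 37.2 need [ 0.0028  0.0014 -0.0142]
[-1.15  0.3   0.01]
clock: 23.1
eef_pos: [0.4844, -0.1992, 0.1157]
eef_rot: [0.253, 0.66, -0.252, 0.661]
wrist_force: [-0.3, 0.2, -0.3]
gripper_width: 0.499
t 23.1 tcp [ 0.4844 -0.1992  0.1157] x [ 0.001  0.001 -1.   ] jaw rel foam y deg -45.8 q5-7 [ 0.81  0.65 -0.73  1.89  0.58  0.82  0.62] F [-0.3  0.2 -0.3] w mm 46.4 need [ 0.0011 -0.0023 -0.0147]Traceback (most recent call last):
  File "<string>", line 3, in <module>
    S=shot('scene','s12');print(gcen(S['pixels']),edge(S['pixels']),prof(S['pixels']))
                                                  ~~~~^^^^^^^^^^^^^
  File "h.py", line 34, in edge
    k=np.where(r>lv)[0]; return round(t[k[0]],2),round(t[k[-1]],2)
                                        ~^^^
IndexError: index 0 is out of bounds for axis 0 with size 0
```

```bash
python3 -m pendant '[[[0.42,0,0,0,-0.12],[0.42,0,0,0,-0.24],[0.42,0,0,0,-0.36],[0.42,0,0,0,-0.48],[0.42,0,0,0,-0.6],[0.42,0,0,0,-0.72],[0.42,0,0,0,-0.84],[0.42,0,0,0,-0.96],[0.42,0,0,0,-1.08],[0.42,0,0,0,-1.2],[0.42,0,0,0,-1.32],[0.42,0,0,0,-1.44]]]'
python3 -m pendant '[[[0.44,-0.001,0,0.0,-0.12]]]';python3 -c "
from h import *;info()
S=shot('scene','s13');print(gcen(S['pixels']),edge(S['pixels']),prof(S['pixels']))
cv2.imwrite('pics/c13.png',cv2.resize(S['pixels'][90:190,215:335],(720,600),interpolation=cv2.INTER_CUBIC))"
```

```text
clock: 24.15
eef_pos: [0.4849, -0.1983, 0.1159]
eef_rot: [0.626, 0.33, -0.625, 0.33]
wrist_force: [1.0, 0.4, 0.2]
gripper_width: 0.581
clock: 24.23
eef_pos: [0.4841, -0.1983, 0.1159]
eef_rot: [0.645, 0.291, -0.643, 0.291]
wrist_force: [0.5, 0.4, -0.4]
gripper_width: 0.567
t 24.23 tcp [ 0.4841 -0.1983  0.1159] x [ 0.002  0.001 -1.   ] jaw rel foam y deg 44.7 q5-7 [ 0.54  0.57 -0.28  1.9   0.23  0.7  -0.6 ] F [ 0.5  0.4 -0.4] w mm 52.7 need [ 0.0014 -0.0032 -0.0149]
(array([273.47, 135.97]), [267, 130, 14, 12, 112]) (np.float64(-2.7), np.float64(6.5)) (np.float64(-2.5), np.float64(6.5))
```

View pics/c13.png

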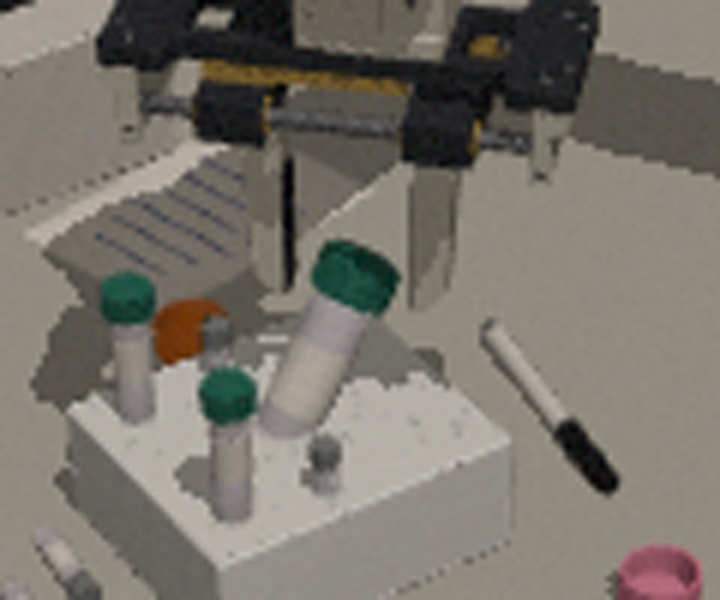

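That stroke gained about 0.8 mm and the cap, at crop (355,277), is visibly higher, about 3.8 mm up in total. I'll continue in this mode with a small recentring.

```bash
python3 -m pendant '[[[1,-0.001,-0.0015,0,0],[1,-0.001,-0.0015,0,0],[1,-0.001,-0.0015,0,0],[1,-0.001,-0.0015,0,0.12],[1,-0.001,-0.0015,0,0.24],[1,-0.001,-0.0015,0,0.36],[1,-0.001,-0.0015,0,0.48],[1,-0.001,-0.0015,0,0.6],[1,-0.001,-0.0015,0,0.72],[1,-0.001,-0.0015,0,0.84],[1,-0.001,-0.0015,0,0.96],[1,-0.001,-0.0015,0,1.08]]]';python3 -c "
from h import *;info();print(arm.state()['ft_torque'].round(2))"
python3 -m pendant '[[[1,0,0,0,0.12],[1,0,0,0,0.24],[1,0,0,0,0.36],[1,0,0,0,0.48],[1,0,0,0.0005,0.6],[0.44,0,0,0.0005,0.6],[0.44,0,0,0.0005,0.6],[0.44,0,0,0.0005,0.48],[0.44,0,0,0.0005,0.36],[0.44,0,0,0.0005,0.24],[0.44,0,0,0.0005,0.12],[0.44,0,0,0.0005,0]]]'
python3 -m pendant '[[[0.44,0,0,0,-0.12],[0.44,0,0,0,-0.24],[0.44,0,0,0,-0.36],[0.44,0,0,0,-0.48],[0.44,0,0,0,-0.6],[0.44,0,0,0,-0.72],[0.44,0,0,0,-0.84],[0.44,0,0,0,-0.96],[0.44,0,0,0,-1.08]]]';python3 -c "
from h import *;info()
S=shot('scene','s14');print(gcen(S['pixels']),edge(S['pixels']),prof(S['pixels']))"
```

```text
clock: 25.28
eef_pos: [0.4823, -0.2046, 0.1164]
eef_rot: [0.4, 0.582, -0.401, 0.584]
wrist_force: [-0.1, -3.8, 2.0]
gripper_width: 0.393
t 25.28 tcp [ 0.4823 -0.2046  0.1164] x [ 0.002 -0.004 -1.   ] jaw rel foam y deg -73.0 q5-7 [ 0.75  0.62 -0.59  1.9   0.49  0.77  0.25] F [-0.1 -3.8  2. ] w mm 36.5 need [ 0.0032  0.0031 -0.0154]
[-0.94 -0.05 -0.31]
clock: 26.28
eef_pos: [0.4816, -0.2008, 0.1161]
eef_rot: [0.403, 0.581, -0.403, 0.58]
wrist_force: [-0.3, 0.4, -0.2]
gripper_width: 0.557
clock: 27.03
eef_pos: [0.4817, -0.2006, 0.1162]
eef_rot: [-0.645, -0.291, 0.645, -0.29]
wrist_force: [-0.2, 0.6, -0.4]
gripper_width: 0.561
t 27.03 tcp [ 0.4817 -0.2006  0.1162] x [-0.     0.001 -1.   ] jaw rel foam y deg 44.6 q5-7 [ 0.54  0.57 -0.29  1.91  0.24  0.7  -0.6 ] F [-0.2  0.6 -0.4] w mm 52.2 need [ 0.0038 -0.0009 -0.0152]
(array([273.87, 135.76]), [267, 130, 15, 12, 115]) (np.float64(-2.4), np.float64(6.9)) (np.float64(-2.1), np.float64(6.9))
```

```bash
python3 -m pendant '[[[1,0,-0.001,0.001,0],[1,0,-0.001,0.001,0],[1,0,-0.001,0.001,0],[1,0,-0.001,0.001,0.12],[1,0,-0.001,0.001,0.24],[1,0,-0.001,0.001,0.36],[1,0,-0.001,0.001,0.48],[1,0,-0.001,0.001,0.6],[1,0,-0.001,0.001,0.72],[1,0,-0.001,0.001,0.84],[1,0,-0.001,0.001,0.96],[1,0,-0.001,0.001,1.08]]]';python3 -c "
from h import *;info();print(arm.state()['ft_torque'].round(2))"
python3 -m pendant '[[[1,0,0,0,0.12],[1,0,0,0,0.24],[1,0,0,0,0.36],[1,0,0,0,0.48],[1,0,0,0.0005,0.6],[0.44,0,0,0.0005,0.6],[0.44,0,0,0.0005,0.6],[0.44,0,0,0.0005,0.48],[0.44,0,0,0.0005,0.36],[0.44,0,0,0.0005,0.24],[0.44,0,0,0.0005,0.12],[0.44,0,0,0.0005,0]]]'
python3 -m pendant '[[[0.44,0,0,0,-0.12],[0.44,0,0,0,-0.24],[0.44,0,0,0,-0.36],[0.44,0,0,0,-0.48],[0.44,0,0,0,-0.6],[0.44,0,0,0,-0.72],[0.44,0,0,0,-0.84],[0.44,0,0,0,-0.96],[0.44,0,0,0,-1.08]]]';python3 -c "
from h import *;info()
S=shot('scene','s15');print(gcen(S['pixels']),edge(S['pixels']),prof(S['pixels']))"
```

```text
clock: 28.08
eef_pos: [0.481, -0.2039, 0.1176]
eef_rot: [0.4, 0.583, -0.401, 0.583]
wrist_force: [-1.2, -1.6, 4.4]
gripper_width: 0.398
t 28.08 tcp [ 0.481  -0.2039  0.1176] x [-0.001 -0.001 -1.   ] jaw rel foam y deg -73.0 q5-7 [ 0.75  0.62 -0.6   1.9   0.49  0.78  0.25] F [-1.2 -1.6  4.4] w mm 37.0 need [ 0.0045  0.0024 -0.0166]
[-0.61  0.24 -0.29]
clock: 29.08
eef_pos: [0.4815, -0.2019, 0.1175]
eef_rot: [0.403, 0.581, -0.403, 0.58]
wrist_force: [-0.8, -0.1, -0.9]
gripper_width: 0.558
clock: 29.83
eef_pos: [0.4816, -0.2018, 0.1175]
eef_rot: [-0.645, -0.291, 0.645, -0.29]
wrist_force: [0.8, 0.5, 0.2]
gripper_width: 0.563
t 29.83 tcp [ 0.4816 -0.2018  0.1175] x [-0.     0.001 -1.   ] jaw rel foam y deg 44.5 q5-7 [ 0.55  0.56 -0.29  1.9   0.24  0.71 -0.6 ] F [0.8 0.5 0.2] w mm 52.4 need [ 0.0039  0.0003 -0.0165]
(array([274.08, 135.53]), [267, 130, 15, 12, 116]) (np.float64(-2.1), np.float64(7.2)) (np.float64(-1.8), np.float64(7.2))
```

```bash
python3 -m pendant '[[[1,-0.0005,0,0.001,0],[1,-0.0005,0,0.001,0],[1,-0.0005,0,0.001,0],[1,-0.0005,0,0.001,0.12],[1,-0.0005,0,0.001,0.24],[1,-0.0005,0,0.001,0.36],[1,-0.0005,0,0.001,0.48],[1,-0.0005,0,0.001,0.6],[1,-0.0005,0,0.001,0.72],[1,-0.0005,0,0.001,0.84],[1,-0.0005,0,0.001,0.96],[1,-0.0005,0,0.001,1.08]]]'
python3 -m pendant '[[[1,0,0,0,0.12],[1,0,0,0,0.24],[1,0,0,0,0.36],[1,0,0,0,0.48],[1,0,0,0,0.6],[0.44,0,0,0,0.6],[0.44,0,0,0,0.6],[0.44,0,0,0,0.48],[0.44,0,0,0,0.36],[0.44,0,0,0,0.24],[0.44,0,0,0,0.12],[0.44,0,0,0,0]]]'
python3 -m pendant '[[[0.44,0,0,0,-0.12],[0.44,0,0,0,-0.24],[0.44,0,0,0,-0.36],[0.44,0,0,0,-0.48],[0.44,0,0,0,-0.6],[0.44,0,0,0,-0.72],[0.44,0,0,0,-0.84],[0.44,0,0,0,-0.96],[0.44,0,0,0,-1.08]]]'
python3 -m pendant '[[[1,-0.0005,0,0.0005,0],[1,-0.0005,0,0.0005,0],[1,-0.0005,0,0.0005,0],[1,-0.0005,0,0.0005,0.12],[1,-0.0005,0,0.0005,0.24],[1,-0.0005,0,0.0005,0.36],[1,-0.0005,0,0.0005,0.48],[1,-0.0005,0,0.0005,0.6],[1,-0.0005,0,0.0005,0.72],[1,-0.0005,0,0.0005,0.84],[1,-0.0005,0,0.0005,0.96],[1,-0.0005,0,0.0005,1.08]]]';python3 -c "
from h import *;info();print(arm.state()['ft_torque'].round(2))"
python3 -m pendant '[[[1,0,0,0,0.12],[1,0,0,0,0.24],[1,0,0,0,0.36],[1,0,0,0,0.48],[1,0,0,0,0.6],[0.44,0,0,0,0.6],[0.44,0,0,0,0.6],[0.44,0,0,0,0.48],[0.44,0,0,0,0.36],[0.44,0,0,0,0.24],[0.44,0,0,0,0.12],[0.44,0,0,0,0]]]'
python3 -m pendant '[[[0.44,0,0,0,-0.12],[0.44,0,0,0,-0.24],[0.44,0,0,0,-0.36],[0.44,0,0,0,-0.48],[0.44,0,0,0,-0.6],[0.44,0,0,0,-0.72],[0.44,0,0,0,-0.84],[0.44,0,0,0,-0.96],[0.44,0,0,0,-1.08]]]';python3 -c "
from h import *;info()
S=shot('scene','s16');print(gcen(S['pixels']),edge(S['pixels']),prof(S['pixels']))
cv2.imwrite('pics/c16.png',cv2.resize(S['pixels'][90:190,215:335],(720,600),interpolation=cv2.INTER_CUBIC))"
```

```text
clock: 30.88
eef_pos: [0.4812, -0.2066, 0.1198]
eef_rot: [0.399, 0.581, -0.402, 0.584]
wrist_force: [-0.9, -6.8, 5.0]
gripper_width: 0.399
clock: 31.88
eef_pos: [0.4806, -0.2015, 0.1183]
eef_rot: [0.403, 0.582, -0.403, 0.58]
wrist_force: [-0.1, 0.3, -0.1]
gripper_width: 0.564
clock: 32.63
eef_pos: [0.4824, -0.2013, 0.1188]
eef_rot: [0.645, 0.291, -0.643, 0.291]
wrist_force: [1.0, -0.1, 0.3]
gripper_width: 0.561
clock: 33.63
eef_pos: [0.4894, -0.2047, 0.122]
eef_rot: [0.402, 0.577, -0.396, 0.59]
wrist_force: [12.1, -3.8, 0.2]
gripper_width: 0.393
t 33.63 tcp [ 0.4894 -0.2047  0.122 ] x [ 0.02  -0.003 -1.   ] jaw rel foam y deg -72.7 q5-7 [ 0.75  0.61 -0.61  1.89  0.49  0.77  0.25] F [12.1 -3.8  0.2] w mm 36.5 need [-0.0039  0.0032 -0.021 ]
[-0.97 -2.78 -0.21]
clock: 34.63
eef_pos: [0.4794, -0.2002, 0.1185]
eef_rot: [0.403, 0.583, -0.402, 0.58]
wrist_force: [2.0, 3.2, -0.3]
gripper_width: 0.56
clock: 35.38
eef_pos: [0.4807, -0.2018, 0.119]
eef_rot: [0.644, 0.292, -0.644, 0.291]
wrist_force: [1.1, -1.3, -0.3]
gripper_width: 0.56
t 35.38 tcp [ 0.4807 -0.2018  0.119 ] x [-0.     0.001 -1.   ] jaw rel foam y deg 44.7 q5-7 [ 0.55  0.56 -0.3   1.9   0.24  0.71 -0.6 ] F [ 1.1 -1.3 -0.3] w mm 52.1 need [ 0.0048  0.0003 -0.018 ]
(array([271.07, 134.72]), [264, 129, 15, 13, 132]) (np.float64(-3.2), np.float64(8.1)) (np.float64(-2.6), np.float64(7.9))
```

View pics/c16.png

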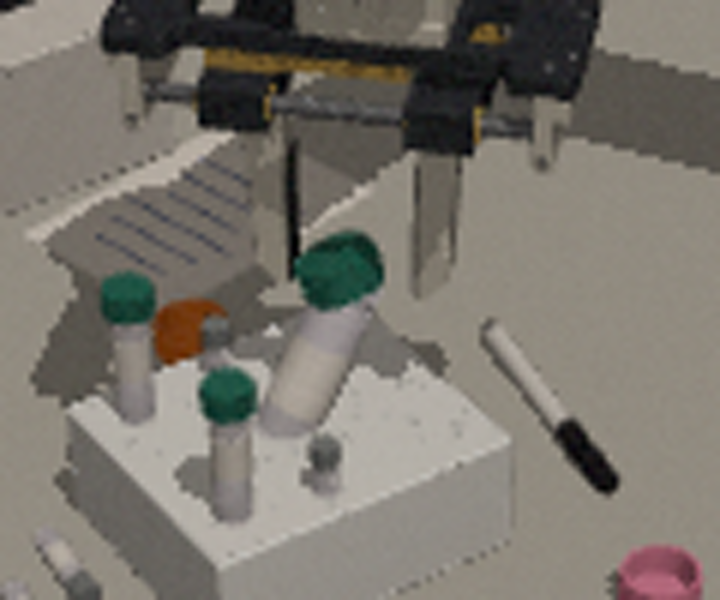

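The cap has come off the thread. It now sits loose and tilted nearly level on the neck, at crop (340,268), about scene (271,135). I'll locate it on its ray before gripping it across the lean.

Run:
```python
from h import *
T=shot("top","t17")
S=shot("scene","s17");print(gcen(S["pixels"]))
for z in(.118,.122,.126,.130): print(z,plane(S,gcen(S["pixels"])[0],z).round(4))
print('init',plane(S,(272.9,137.3),.115).round(4))
a=S["pixels"][115:165,245:305];b=T["pixels"][205:285,350:430]
cv2.imwrite("pics/c17.png",np.hstack([cv2.resize(a,(480,400),interpolation=cv2.INTER_NEAREST),cv2.resize(b,(300,400),interpolation=cv2.INTER_CUBIC)]))
```

```text
(array([271.03, 134.67]), [264, 129, 15, 13, 133])
0.118 [ 0.4844 -0.2095  0.118 ]
0.122 [ 0.4871 -0.2045  0.122 ]
0.126 [ 0.4898 -0.1994  0.126 ]
0.13 [ 0.4926 -0.1944  0.13  ]
init [ 0.4838 -0.2008  0.115 ]
```

View pics/c17.png

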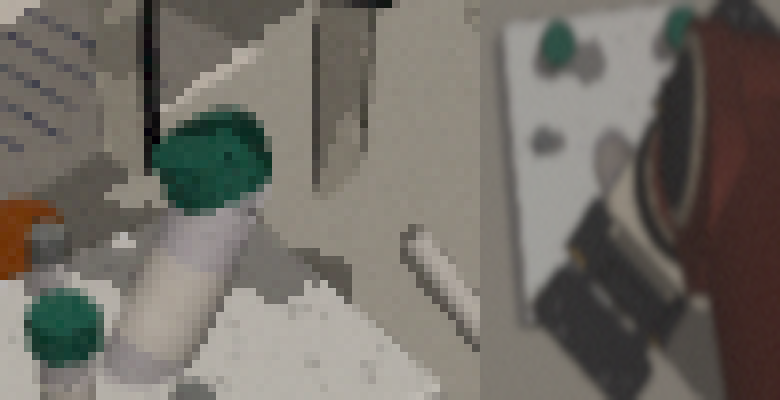

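```bash
python3 -m pendant '[[[0.3,0.003,0.001,0,0],[0.3,0.006,0.001,0,-0.1],[0.3,0.009,0.001,0,-0.22],[0.3,0.009,0.001,-0.002,-0.34],[0.3,0.009,0.001,-0.004,-0.46],[0.3,0.009,0.001,-0.006,-0.58],[0.3,0.009,0.001,-0.006,-0.7],[0.3,0.009,0.001,-0.006,-0.785],[0.3,0.009,0.001,-0.006,-0.785]]]'
python3 - <<'E'
from h import *
info()
S=shot("scene","s18");print(gcen(S["pixels"]))
cv2.imwrite("pics/c18.png",cv2.resize(S["pixels"][100:175,235:325],(720,600),interpolation=cv2.INTER_CUBIC))
E
```

```text
clock: 36.28
eef_pos: [0.4885, -0.2008, 0.1125]
eef_rot: [-0.705, -0.025, 0.708, -0.024]
wrist_force: [0.7, 1.0, 0.9]
gripper_width: 0.698
t 36.28 tcp [ 0.4885 -0.2008  0.1125] x [-0.003  0.001 -1.   ] jaw rel foam y deg 0.0 q5-7 [ 0.39  0.57 -0.07  1.89  0.06  0.69 -1.21] F [0.7 1.  0.9] w mm 64.9 need [-0.003  -0.0007 -0.0115]
(array([270.29, 134.76]), [265, 129, 11, 12, 110])
```

View pics/c18.png

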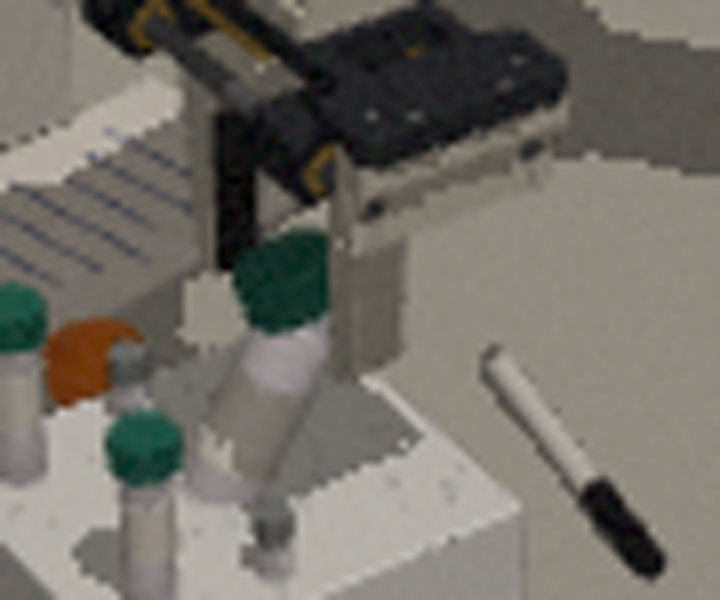

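The cap, at crop (285,280), is undisturbed and lies between the fingers. I'll close, then lift.

```bash
python3 -m pendant '[[[1,0,0,0,0],[1,0,0,0,0],[1,0,0,0,0],[1,0,0,0,0],[1,0,0,0,0],[1,0,0,0,0],[1,0,0,0,0]]]'; python3 -c "from h import *;info()"; python3 -m pendant '[[[1,0,0,0.002,0],[1,0,0,0.004,0],[1,-0.001,0,0.007,0],[1,-0.002,0,0.01,0],[1,-0.002,0,0.01,0]]]'
python3 - <<'E'
from h import *
info()
S=shot("scene","s19");print(gcen(S["pixels"]))
cv2.imwrite("pics/c19.png",cv2.resize(S["pixels"][100:175,235:325],(720,600),interpolation=cv2.INTER_CUBIC))
E
```

```text
clock: 36.92
eef_pos: [0.49, -0.2031, 0.1133]
eef_rot: [0.707, 0.024, -0.706, 0.025]
wrist_force: [-0.3, -4.2, -0.8]
gripper_width: 0.4
t 36.92 tcp [ 0.49   -0.2031  0.1133] x [ 0.001 -0.002 -1.   ] jaw rel foam y deg -0.1 q5-7 [ 0.39  0.57 -0.07  1.89  0.06  0.68 -1.21] F [-0.3 -4.2 -0.8] w mm 37.2 need [-0.0045  0.0016 -0.0123]
clock: 37.33
eef_pos: [0.4898, -0.2013, 0.1218]
eef_rot: [0.708, 0.025, -0.705, 0.025]
wrist_force: [5.3, -3.5, -10.6]
gripper_width: 0.389
t 37.33 tcp [ 0.4898 -0.2013  0.1218] x [ 0.004  0.    -1.   ] jaw rel foam y deg 0.0 q5-7 [ 0.4   0.55 -0.07  1.89  0.05  0.7  -1.21] F [  5.3  -3.5 -10.6] w mm 36.2 need [-0.0043 -0.0002 -0.0208]
(array([268.38, 133.57]), [264, 127, 8, 14, 81])
```

View pics/c19.png

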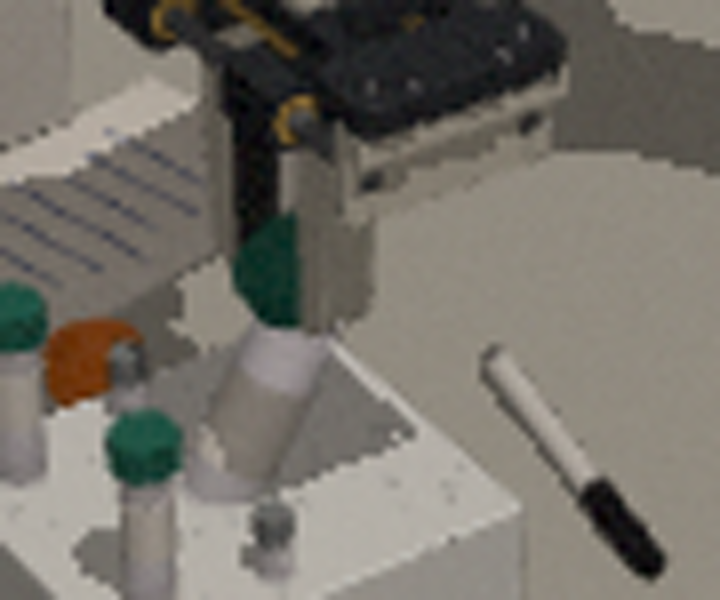

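```bash
python3 -m pendant '[[[1,-0.001,0,0.002,0],[1,-0.002,0,0.004,0],[1,-0.003,0,0.006,0],[1,-0.004,0,0.008,0],[1,-0.005,0,0.010,0]]]'
python3 - <<'E'
from h import *
info();print(arm.state()["ft_torque"])
S=shot("scene","s20");print(gcen(S["pixels"]))
cv2.imwrite("pics/c20.png",cv2.resize(S["pixels"][90:165,235:325],(720,600),interpolation=cv2.INTER_CUBIC))
E
```

```text
clock: 37.8
eef_pos: [0.4852, -0.1996, 0.1324]
eef_rot: [0.708, 0.026, -0.706, 0.025]
wrist_force: [4.9, 0.3, -6.4]
gripper_width: 0.379
t 37.8 tcp [ 0.4852 -0.1996  0.1324] x [ 0.003  0.002 -1.   ] jaw rel foam y deg 0.1 q5-7 [ 0.4   0.53 -0.07  1.89  0.05  0.72 -1.2 ] F [ 4.9  0.3 -6.4] w mm 35.2 need [ 0.0003 -0.0019 -0.0314]
[-0.00882676 -1.31279862  0.00524277]
(array([270.03, 130.64]), [266, 124, 8, 14, 92])
```

View pics/c20.png

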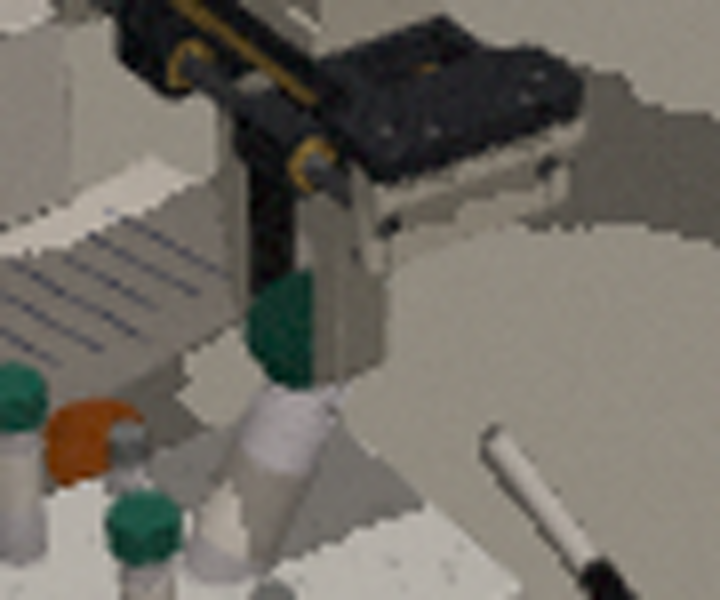

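The cap is rising with the gripper and the neck is emerging below it, with less force than before. I'll keep lifting.

```bash
python3 -m pendant '[[[1,-0.002,0,0.004,0],[1,-0.004,0,0.008,0],[1,-0.006,0,0.012,0],[1,-0.009,0,0.018,0],[1,-0.012,0,0.024,0],[1,-0.015,0,0.03,0],[1,-0.018,0,0.036,0],[1,-0.022,0,0.044,0],[1,-0.022,0,0.05,0],[1,-0.022,0,0.056,0],[1,-0.022,0,0.06,0],[1,-0.022,0,0.06,0]]]'
python3 - <<'E'
from h import *
info();print(arm.state()["ft_torque"])
S=shot("scene","s21");print(gcen(S["pixels"],(272,115)))
cv2.imwrite("pics/c21.png",cv2.resize(S["pixels"][75:150,235:325],(720,600),interpolation=cv2.INTER_CUBIC))
E
```

```text
clock: 38.85
eef_pos: [0.4617, -0.2016, 0.1942]
eef_rot: [0.707, 0.024, -0.706, 0.025]
wrist_force: [0.8, 0.1, -0.8]
gripper_width: 0.385
t 38.85 tcp [ 0.4617 -0.2016  0.1942] x [ 0.002 -0.001 -1.   ] jaw rel foam y deg 0.0 q5-7 [ 0.42  0.42 -0.08  1.87  0.04  0.85 -1.18] F [ 0.8  0.1 -0.8] w mm 35.8 need [ 0.0238  0.0001 -0.0932]
[-0.0377423  -0.01981932  0.01238714]
(array([277.81, 106.16]), [273, 99, 9, 15, 98])
```

View pics/c21.png

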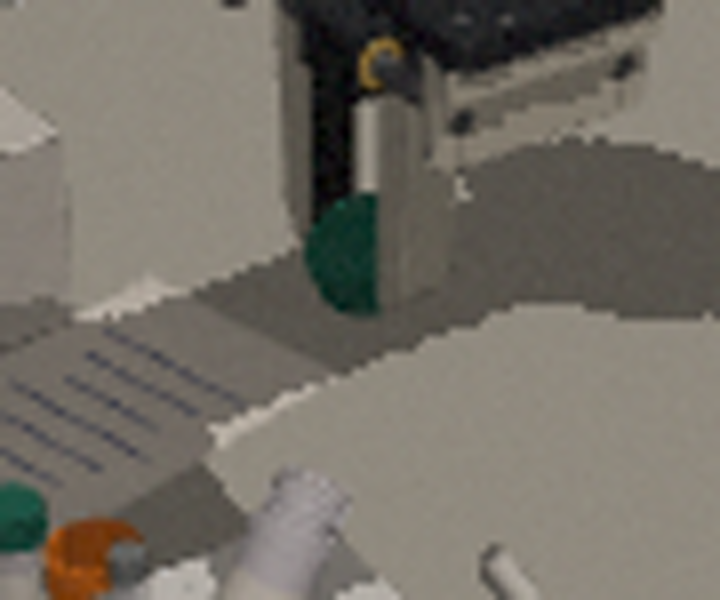

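The cap is off and held well clear of the mouth, with the open neck at crop (300,500). It has swung about the jaw axis, so its flat face looks towards the camera (crop 345,255). I'll carry it over the tray with its face turned to the camera and measure its tilt there.

```bash
python3 -m pendant '[[[1,0.003,0.015,0,0.05],[1,0.01,0.05,0,0.11],[1,0.017,0.09,0,0.17],[1,0.025,0.13,0,0.23],[1,0.033,0.17,0,0.3],[1,0.04,0.21,0,0.36],[1,0.048,0.25,0,0.42],[1,0.056,0.29,0,0.48],[1,0.064,0.33,0,0.54],[1,0.072,0.37,0,0.6],[1,0.079,0.405,0,0.66],[1,0.083,0.43,0,0.7]]]';python3 -m pendant '[[[1,0,0,-0.03,0],[1,0,0,-0.06,0],[1,0,0,-0.09,0],[1,0,0,-0.12,0],[1,0,0,-0.14,0],[1,0,0,-0.14,0]]]'
python3 - <<'E'
from h import *
info()
S=shot("scene","s22");print(gcen(S["pixels"],(340,270)))
T=shot("top","t22")
a=S["pixels"][190:340,270:420];b=T["pixels"][180:280,160:260]
cv2.imwrite("pics/c22.png",np.hstack([cv2.resize(a,(450,450),interpolation=cv2.INTER_CUBIC),cv2.resize(b,(340,450),interpolation=cv2.INTER_CUBIC)]))
E
```

```text
clock: 39.9
eef_pos: [0.5425, 0.2348, 0.1926]
eef_rot: [-0.654, -0.27, 0.654, -0.268]
wrist_force: [0.8, 0.2, 0.7]
gripper_width: 0.377
clock: 40.4
eef_pos: [0.5394, 0.2282, 0.0482]
eef_rot: [-0.651, -0.267, 0.659, -0.266]
wrist_force: [-0.7, -0.3, 0.1]
gripper_width: 0.384
t 40.4 tcp [0.5394 0.2282 0.0482] x [-0.01  -0.004 -1.   ] jaw rel foam y deg 40.3 q5-7 [-0.29  0.74 -0.24  1.77  0.26  0.68 -1.47] F [-0.7 -0.3  0.1] w mm 35.7 need [-0.0539 -0.4297  0.0528]
(array([354.15, 280.21]), [346, 272, 18, 18, 256])
```

View pics/c22.png

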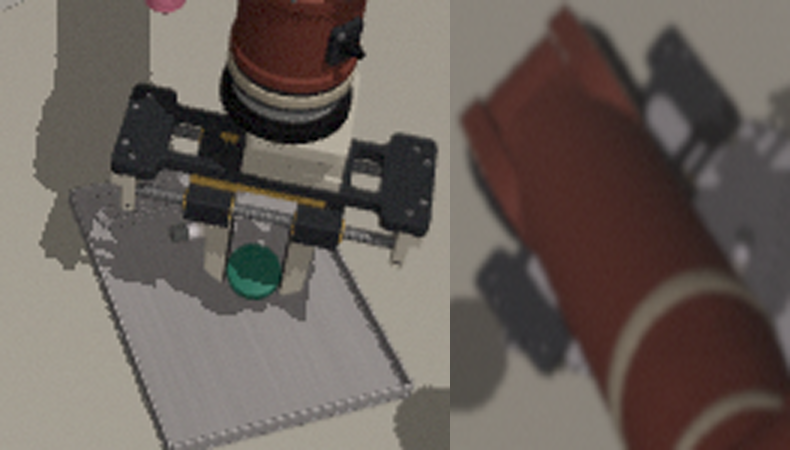

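Run:
```python
import cv2
a=cv2.imread("pics/s22.png")[255:300,325:385]
cv2.imwrite("pics/c23.png",cv2.resize(a,(780,585),interpolation=cv2.INTER_CUBIC))
```

```text
(no output)
```

View pics/c23.png

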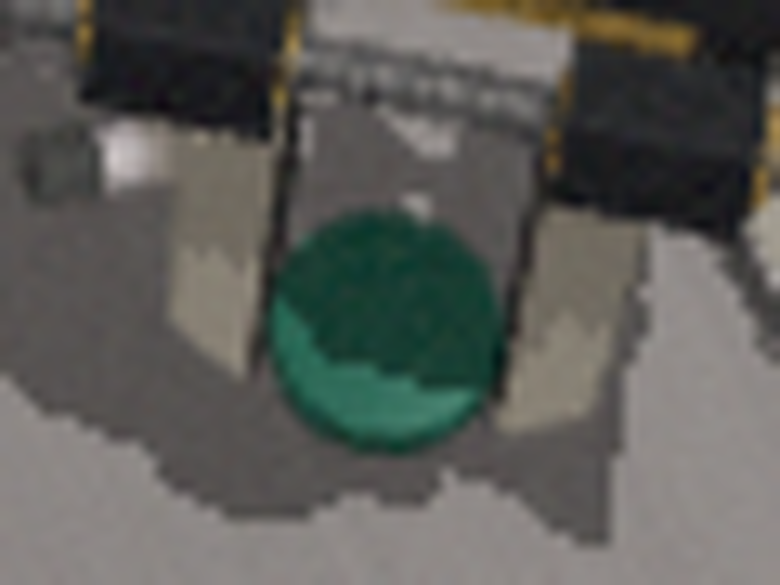

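The tilt is measurable here. The face is nearly a full circle at scene (354,280), with only a sliver of side wall below it. The axis therefore points close to the camera, about 35° from vertical, and pressing the low rim on the floor will right it. Next I'll get the cap's height relative to the fingertips.

Run:
```python
from h import *
info(np.array([.545,.229,.016]))
S=viewer.snapshot("scene");u=gcen(S["pixels"],(354,280))[0];print(u)
p=arm.state()["eef_pos"]
for z in np.arange(.04,.085,.005): q=plane(S,u,z);print(round(z,3),(q-p)[:2].round(4))
e=np.array(S["eye"])-p;print("cam elev",np.degrees(np.arctan2(e[2],np.hypot(e[0],e[1]))),"az",np.degrees(np.arctan2(e[1],e[0])))
```

```text
t 40.5 tcp [0.543  0.2296 0.0527] x [-0.002  0.    -1.   ] jaw rel foam y deg 40.2 q5-7 [-0.29  0.74 -0.25  1.76  0.26  0.68 -1.47] F [0.9 1.5 0.5] w mm 35.6 need [ 0.002  -0.0006 -0.0507]
[353.44 280.04]
0.04 [-0.0106 -0.0086]
0.045 [-0.0079 -0.0059]
0.05 [-0.0052 -0.0032]
0.055 [-0.0024 -0.0004]
0.06 [0.0003 0.0023]
0.065 [0.003  0.0051]
0.07 [0.0057 0.0078]
0.075 [0.0084 0.0106]
0.08 [0.0112 0.0133]
cam elev 52.434056358169656 az 45.34094095029085
```

```bash
python3 -m pendant '[[[1,0,0,-0.012,0],[1,0,0,-0.024,0],[1,0,0,-0.034,0],[1,0,0,-0.034,0]]]'; python3 -c "from h import *;info()"; python3 -m pendant '[[[1,0,0,-0.002,0],[1,0,0,-0.004,0],[1,0,0,-0.006,0],[1,0,0,-0.006,0]]]'
python3 - <<'E'
from h import *
info()
S=shot("scene","s24");print(gcen(S["pixels"],(350,290)))
cv2.imwrite("pics/c24.png",cv2.resize(S["pixels"][270:315,320:380],(780,585),interpolation=cv2.INTER_CUBIC))
E
```

```text
clock: 40.88
eef_pos: [0.5423, 0.2277, 0.0169]
eef_rot: [-0.654, -0.265, 0.657, -0.266]
wrist_force: [-0.9, 0.3, -0.1]
gripper_width: 0.385
t 40.88 tcp [0.5423 0.2277 0.0169] x [-0.004 -0.002 -1.   ] jaw rel foam y deg 40.1 q5-7 [-0.3   0.79 -0.22  1.78  0.28  0.61 -1.49] F [-0.9  0.3 -0.1] w mm 35.8 need [-0.0568 -0.4292  0.0841]
clock: 41.22
eef_pos: [0.5439, 0.2286, 0.013]
eef_rot: [-0.655, -0.266, 0.655, -0.265]
wrist_force: [1.4, 0.2, -1.0]
gripper_width: 0.379
t 41.22 tcp [0.5439 0.2286 0.013 ] x [-0.  0. -1.] jaw rel foam y deg 40.1 q5-7 [-0.3   0.79 -0.22  1.78  0.28  0.6  -1.49] F [ 1.4  0.2 -1. ] w mm 35.3 need [-0.0584 -0.4301  0.088 ]
(array([350.53, 291.56]), [342, 283, 18, 18, 246])
```

View pics/c24.png

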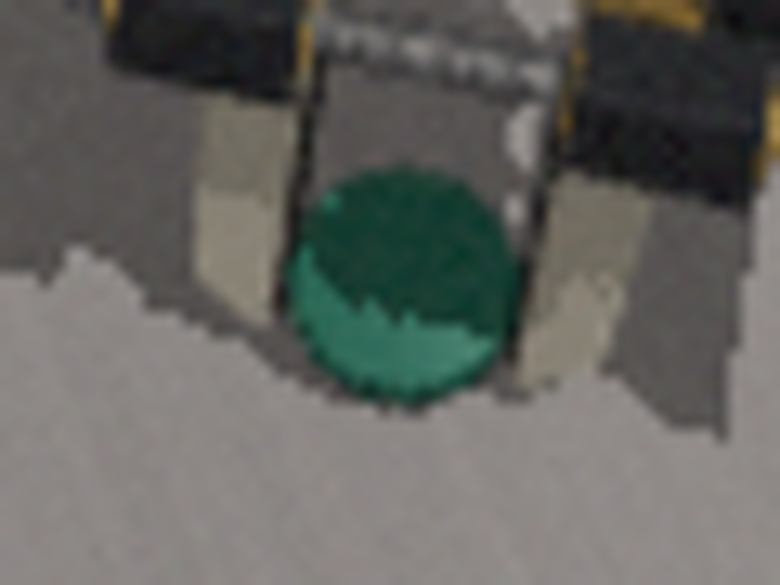

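The tilt is unchanged, with the face centred at scene (350,291), and there is no floor contact yet. I'll keep pressing down slowly.

```bash
python3 -m pendant '[[[1,0,0,-0.002,0],[1,0,0,-0.003,0],[1,0,0,-0.004,0],[1,0,0,-0.004,0]]]'; python3 -c "from h import *;info()"; python3 -m pendant '[[[1,0,0,-0.001,0],[1,0,0,-0.002,0],[1,0,0,-0.003,0],[1,0,0,-0.003,0]]]'
python3 - <<'E'
from h import *
info()
S=shot("scene","s25");print(gcen(S["pixels"],(350,290)))
cv2.imwrite("pics/c25.png",cv2.resize(S["pixels"][270:315,320:380],(780,585),interpolation=cv2.INTER_CUBIC))
E
```

```text
clock: 41.6
eef_pos: [0.5442, 0.2286, 0.0112]
eef_rot: [0.656, 0.265, -0.655, 0.266]
wrist_force: [-3.5, -2.0, 12.6]
gripper_width: 0.384
t 41.6 tcp [0.5442 0.2286 0.0112] x [ 0.001 -0.    -1.   ] jaw rel foam y deg 40.1 q5-7 [-0.3   0.8  -0.22  1.78  0.28  0.59 -1.49] F [-3.5 -2.  12.6] w mm 35.7 need [-0.0587 -0.4301  0.0898]
clock: 41.93
eef_pos: [0.5437, 0.2279, 0.0091]
eef_rot: [-0.655, -0.265, 0.656, -0.266]
wrist_force: [-5.1, -4.0, 17.2]
gripper_width: 0.382
t 41.93 tcp [0.5437 0.2279 0.0091] x [ 0.    -0.002 -1.   ] jaw rel foam y deg 40.1 q5-7 [-0.3   0.8  -0.22  1.78  0.29  0.59 -1.5 ] F [-5.1 -4.  17.2] w mm 35.5 need [-0.0582 -0.4294  0.0919]
(array([350.37, 292.05]), [342, 284, 18, 18, 246])
```

View pics/c25.png

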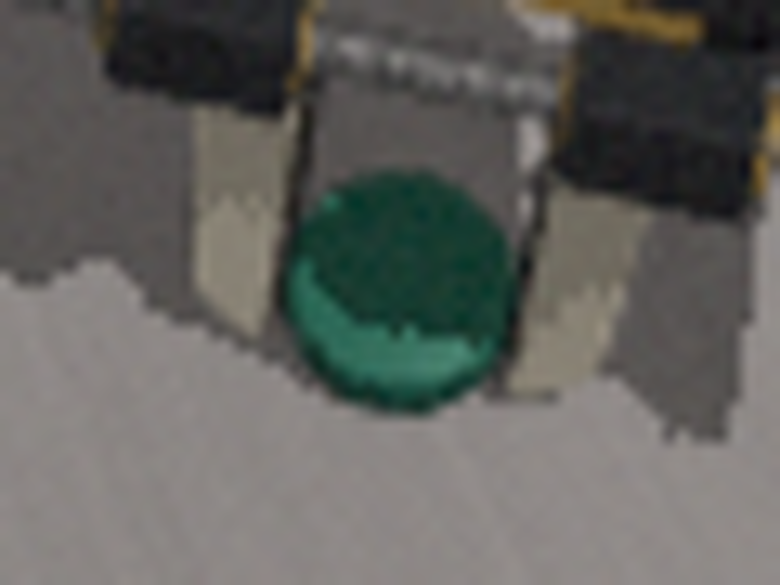

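The low rim is on the floor at 17 N and the cap has begun to right itself. I'll press further while drawing the tool back a little, away from the camera.

```bash
python3 -m pendant '[[[1,-0.002,-0.002,-0.001,0],[1,-0.004,-0.004,-0.002,0],[1,-0.006,-0.006,-0.003,0],[1,-0.007,-0.007,-0.004,0],[1,-0.007,-0.007,-0.004,0]]]'
python3 - <<'E'
from h import *
info()
S=shot("scene","s26");print(gcen(S["pixels"],(350,290)))
cv2.imwrite("pics/c26.png",cv2.resize(S["pixels"][265:310,315:375],(780,585),interpolation=cv2.INTER_CUBIC))
E
```

```text
clock: 42.4
eef_pos: [0.5411, 0.2251, 0.0053]
eef_rot: [0.66, 0.267, -0.651, 0.265]
wrist_force: [2.1, 1.1, 9.7]
gripper_width: 0.378
t 42.4 tcp [0.5411 0.2251 0.0053] x [ 0.01   0.007 -1.   ] jaw rel foam y deg 40.1 q5-7 [-0.3   0.8  -0.22  1.81  0.29  0.55 -1.5 ] F [2.1 1.1 9.7] w mm 35.1 need [-0.0556 -0.4266  0.0957]
(array([350.3 , 291.49]), [342, 283, 18, 18, 254])
```

View pics/c26.png

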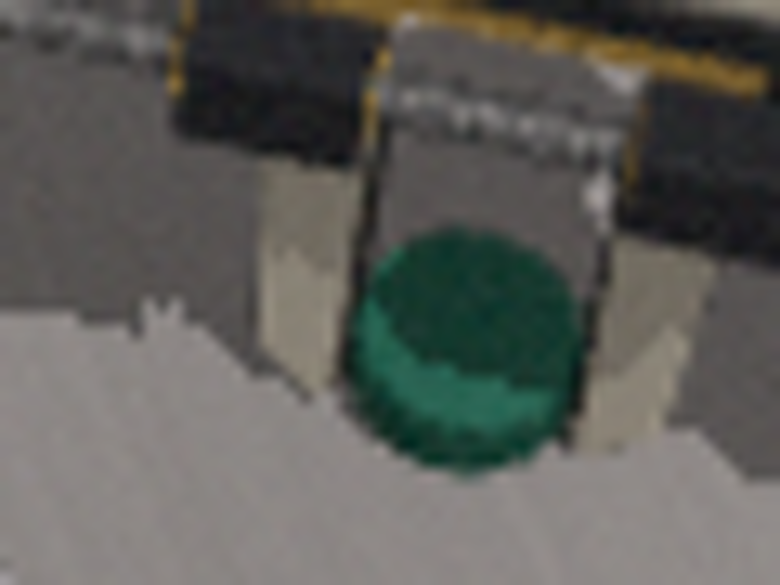

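The cap is nearly upright now: the side wall is clearly visible and the top ellipse is flatter. It rests on the floor, so I'll release it.

```bash
python3 -m pendant '[[[0.9,0,0,0,0],[0.6,0,0,0,0],[0.45,0,0,0.001,0],[0.4,0,0,0.001,0],[0.4,0,0,0.001,0]]]'
python3 - <<'E'
from h import *
info()
S=shot("scene","s27");print(gcen(S["pixels"],(350,290)))
cv2.imwrite("pics/c27.png",cv2.resize(S["pixels"][265:310,315:375],(780,585),interpolation=cv2.INTER_CUBIC))
E
```

```text
clock: 42.87
eef_pos: [0.5364, 0.2212, 0.0028]
eef_rot: [-0.655, -0.265, 0.656, -0.266]
wrist_force: [-0.3, 0.5, -0.0]
gripper_width: 0.559
t 42.87 tcp [0.5364 0.2212 0.0028] x [-0.001 -0.001 -1.   ] jaw rel foam y deg 40.1 q5-7 [-0.3   0.8  -0.21  1.81  0.29  0.56 -1.5 ] F [-0.3  0.5 -0. ] w mm 52.0 need [-0.0509 -0.4227  0.0982]
(array([350.37, 291.4 ]), [342, 283, 18, 18, 255])
```

View pics/c27.png

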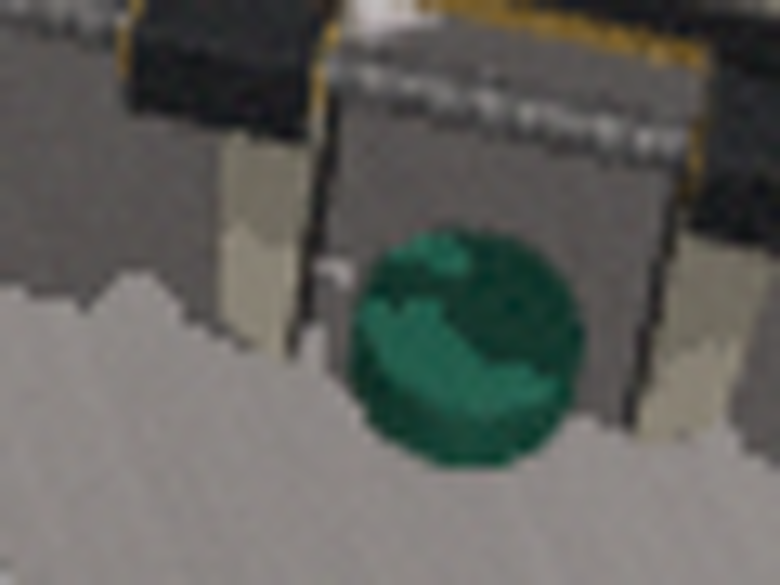

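The cap, at scene (350,291), is free with a gap to both fingers. I'll retreat straight up and then to the side.

```bash
python3 -m pendant '[[[0.35,0,0,0.006,0],[0.35,0,0,0.02,0],[0.35,0,0,0.05,0],[0.35,0,0,0.085,0],[0.35,0,0,0.12,0],[0.35,0,0,0.16,0],[0.35,0,0,0.2,0],[0.35,0,-0.04,0.22,0],[0.35,0,-0.08,0.22,0],[0.35,0,-0.12,0.22,0],[0.35,0,-0.16,0.22,0],[0.35,0,-0.19,0.22,0]]]';python3 -m pendant '[[[0.35,0,-0.04,0,0],[0.35,0,-0.08,0,0],[0.35,0,-0.1,0,0],[0.35,0,-0.1,0,0],[0.35,0,-0.1,0,0]]]'
python3 - <<'E'
from h import *
info()
S=shot("scene","s28");T=shot("top","t28")
us,ut=gcen(S["pixels"],(350,290)),gcen(T["pixels"],(218,232));print(us,ut)
p,e=tri(S,us[0],T,ut[0]);print("cap",p.round(4),e.round(4))
c=np.array([.538,.1995]);r=np.radians(-14.2);d=p[:2]-c;print("tray xy",d@[np.cos(r),np.sin(r)],d@[-np.sin(r),np.cos(r)])
i=S["pixels"].astype(int); m=((i[...,1]-i[...,2]>22)&(i[...,1]>=i[...,0]-5)).astype(np.uint8)
a=S["pixels"][230:345,285:410];b=T["pixels"][185:285,165:290]
cv2.imwrite("pics/c28.png",np.hstack([cv2.resize(a,(400,400),interpolation=cv2.INTER_CUBIC),cv2.resize(b,(400,400),interpolation=cv2.INTER_CUBIC)]))
E
```

```text
clock: 43.92
eef_pos: [0.5363, 0.0272, 0.2235]
eef_rot: [-0.655, -0.264, 0.656, -0.265]
wrist_force: [1.0, -0.3, -0.3]
gripper_width: 0.651
clock: 44.33
eef_pos: [0.5364, -0.0698, 0.2232]
eef_rot: [-0.656, -0.264, 0.656, -0.264]
wrist_force: [-0.3, 0.3, -0.7]
gripper_width: 0.646
t 44.33 tcp [ 0.5364 -0.0698  0.2232] x [-0.001  0.    -1.   ] jaw rel foam y deg 39.9 q5-7 [ 0.28  0.45 -0.29  1.73  0.15  0.98 -0.87] F [-0.3  0.3 -0.7] w mm 60.0 need [-0.0509 -0.1317 -0.1222]
(array([350.38, 291.32]), [342, 283, 18, 18, 256]) (array([216.91, 233.05]), [211, 227, 13, 13, 123])
cap [0.5407 0.2241 0.01  ] 0.0024
tray xy -0.0034396707850196094 0.02445871680422332
```

View pics/c28.png

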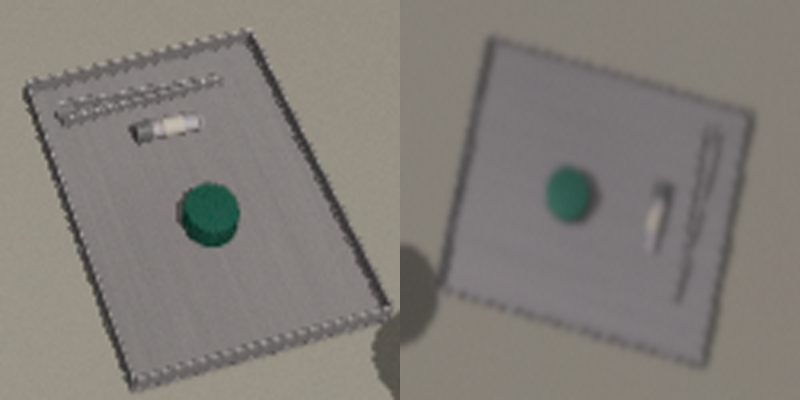

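View pics/s28.png

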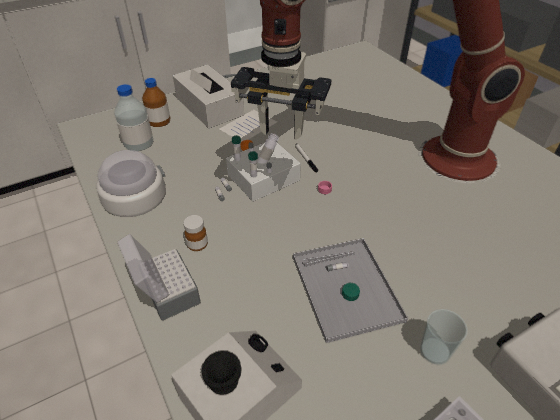

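The cap lies flat at scene (350,291), about 10 mm high on the tray floor. The forceps, vials, marker, jar and beaker are where they were at the start, and the arm is clear of everything. I'm handing the job in.

```bash
python3 -c "
from plant import job
print(job.close_job())"
```

```text
the job is handed in; nothing more can be done
None
```

The large tube is open and its cap lies flat on the tray floor, released, with the arm clear. I handed the job in at about 44 s of the 72 s allowed. `close_job` gives no verdict, so this rests on my own checks.

**How it went:**
- **Unscrewing:** I turned the cap in repeated back-and-forth strokes. The early strokes slipped because a fingertip bore on the leaning tube. Gripping higher, and later with the jaws in the plane of the lean, fixed that.
- **Lifting off:** The cap came off the thread one stroke earlier than I had estimated. It tipped on the neck and I gripped it again there. The first part of the lift met about 12 N, probably from it catching on the neck, then it came free and was lifted clear of the mouth.
- **Setting down:** It had tilted about 35° in the jaws, so I pressed it upright against the tray floor before letting go.

**Last checks:**
- **Position:** The two views place the cap at about (-3, +24) mm from the tray's middle. Its visible centre is at z = 10 mm above the bench, where about 10.75 mm is expected, and the two rays miss each other by 2.4 mm.
- **Flatness:** I judged this by eye from the pictures and did not measure the angle.
- **Other objects:** The forceps, vials, marker, jar and beaker look unmoved, also judged by eye. The wrist force was near zero at the end.

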